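# Wipe the dry box clean and crack its sealed lid

## Robot

A 6-joint arm with a two-finger parallel gripper is mounted at the origin on the work surface; the furniture and walls round the work are solid. World frame = base frame: x ahead of the robot, y to its left, z up, the work surface at z = 0. Lengths are in m, angles in rad, forces in N, time in s.
With the tool pointing down it reaches from about 0.425 to 0.925 m from the base axis. Payload 12.5 kg.
Tool frame: the origin (TCP) lies on the centre line of the jaws, within the pads' length; the fingertips stand 8 mm ahead of it and the grasp point (between the pads) lies 11 mm behind it; z points along the fingers, y is the direction in which the jaws open and shut (so a half turn about z gives the same grasp; the last joint's range is limited). The gripper opens to 85 mm and grips with 20 to 120 N. Pads are 22 mm wide; open, the fingers measure 114 mm over their backs; the gripper's body (76 mm by 85 mm) begins 54 mm behind the grasp point. The pads swing forward as they close: fully open they stand 13 mm farther back than shut.
Start: joints at [1.053, 0.491, 1.559, -0, 1.092, -0.106], TCP at [0.25, 0.573, 0.208] pointing down, gripper open.
Joint ranges: [-3.1, 3.1], [-0.84, 2.19], [0.05, 2.79], [-1.13, 4.28], [0.06, 2.93], [-2.69, 2.69]. Speed limits (rad/s): [2.22, 2.22, 2.79, 3.14, 3.14, 3.14].

## Interface

Orientations are given as a unit quaternion [w, x, y, z].
In Python, from cell import get_state, read_camera, finish_job, find_in, pinpoint gives the robot as it stands.
- The arm moves only by the tool drive_tool, never from a script. Its arguments are lists of equal length, an entry for each row: "linear": the shift along the tool's x, y, z in cm, a list of three; "yaw": the turn about the tool's z in degrees. In form: {"linear": [[x, y, z], ...], "yaw": [yaw, ...]}. A call has 1 to 5 rows; each row is the pose to reach, as a shift and turn from the pose commanded when the call began, along the tool's axes at that moment; what a row does not reach only later rows make up. A row lasts 1/8 s, in which the tool goes at most 62.5 mm and 10.7 degrees, less where a joint would pass 70% of its speed; a pose out of reach is approached as far as the arm can. A call with a gripper value outside its range is refused whole. "gripper" is the finger opening in cm, from 0 to 8.54, set as the call begins (left out, the last holds). The fingers move at their own pace and stop on an object; "force" is the grip in N (left out, the last holds). Time passes only in rows, so rows that repeat a pose let the fingers close. It gives the time, the measured TCP pose, the force and the opening at its end, in the units of the state.
- get_state(): the state, without advancing time (a new reading comes with each control period).
- read_camera(name): name is "scene" or "top" or "wrist"; returns a dict with "frame" (400x640x3 uint8, red, green, blue), "vfov" (degrees; the focal length in pixels is half the picture's height over the tangent of half this angle, whatever the lens; pixels are square), "cx", "cy" (the principal point, pixels), "dist" ([k1, k2, p1, p2, k3] as OpenCV has them; the pictures are not rectified), "R" (3x3) and "t" (3): a world point X has camera coordinates R X + t. Camera axes: x right, y down, z forward; pixel columns grow to the right and rows downward; lengths in m; the calibration is good to about 2 mm. A picture is of the moment at which its call begins. There is no depth.
- finish_job(): hands the job in, once; it reports no verdict.
Trained networks look in the newest picture that a camera, given by its name, has taken for a name from the list of things; names that differ only in an ending like _2 or _b are one class to them, and where a whole thing is asked for, a point or a joint stands for the part that bears it (a point fixed in the world has none). Each returns a list of dicts, best first, with "p" (0 to 1); they miss things now and then, are a little off and sometimes report something else, mostly with a low value. They report only what shows in the picture. A call takes as long as a camera call. They do not tell look-alikes from the thing itself.
- find_in(camera, label): "xy" ([column, row] in pixels, amid what is visible of it).
- pinpoint(camera, label): "xy" ([column, row] in pixels: a listed point, or the origin of a listed thing).
The state is a dict: "t": time; "joint_pos": joint angles; "qd": joint speeds; "joint_torque": joint torques, N m; "tcp_pos": TCP position; "tcp_rot": TCP orientation; "ft_force": force on the tool from outside, world axes, zero at the start; "moment": the same for the moment, N m; "width": opening from 0.0 (shut) to 1.0 (fully open).
Only numpy, scipy, OpenCV 4.12 (cv2) and the standard library are available. Lean on these libraries where they do the work, as an engineer would, in place of code of your own. Each camera call takes 0.05 s, during which the arm holds its last target.

## Task

Take the sanding block and wipe the three wood chips off the closed lid of the dry box onto the bench, then lay the block flat on the bench. Then take the lid by its black grip fin, pull it free of its sticky seal without letting it fly wide open, and finish still holding the lid ajar, about 25 mm open at its front edge, so that the box can air. Keep the lid shut until the chips are off it, and leave the other things on the bench where they are.

Things in the scene. Friction and masses are not known exactly. Their poses are not given: they have to be found in the camera images.
- dry_box_lid (a joint): Angle of the dry box's blue lid (rad): 0 shut, grows as its front rises, stop at 0.75. A sticky rubber seal along the front resists: pulling up at the grip fin takes 9 to 15 N (varies) to break it, within the first 1 to 2 mm, then ever less; beyond 0.04 rad only 1.5 to 5 N. Let go, it falls shut and seals again. The front edge is 168 mm from the hinge axis: 25 mm open there is 0.15 rad.
- lid_handle (a point): Grasp point on the black upright grip fin in front of the lid, moving with it: 34 mm along x, 14 mm thick along y (pinch it across y from above), from 35 mm below to 13 mm above this point; a tongue 14 mm wide joins it to the lid's front edge, 32 mm behind this point. It lies 200 mm in front of and 32 mm above the hinge axis, 108 mm above the bench when shut. Axes as lid_top.
- lid_top (a point): Centre of the lid's flat top face, 85 mm above the bench when shut. Lid 163 mm along x, 204 mm along y, no rim. x points from the fin to the hinge (away from the fin), y along the hinge, z out of the lid. The whole box below it is 160 x 200 mm, grey, fixed to the bench.
- lid_hinge (a point): Point on the hinge axis in the middle of the box's rear edge, 76 mm above the bench; fixed to the box. Axes as lid_top when shut. It is 85 mm behind the box's middle.
- chip_1_center (a point): Centre of a loose wood chip, 22 x 12 x 6 mm, lying flat on the lid, within 60 mm of the lid's middle along y and 35 mm along x, long side any way round; 10 g.
- chip_2_center (a point): Centre of a loose wood chip, 22 x 12 x 6 mm, lying flat on the lid, within 60 mm of the lid's middle along y and 35 mm along x, long side any way round; 10 g.
- chip_3_center (a point): Centre of a loose wood chip, 22 x 12 x 6 mm, lying flat on the lid, within 60 mm of the lid's middle along y and 35 mm along x, long side any way round; 10 g.
- block_center (a point): Centre (half-way up) of the brown sanding block, 62 mm along x, 111 mm along y, 36 mm high, 80 g, lying flat on the bench to the left or the right of the box's front. Grip it across x.
- offcut_center (a point): Centre of a reddish-brown timber offcut, 66 x 90 x 20 mm, on the opposite side from the block. Bystander.
- mallet: Wooden mallet standing on its head behind the box, 72 x 123 mm, 255 mm high; origin under its middle. Bystander.
- masking_tape: Roll of masking tape, 104 mm across, 24 mm high, lying behind and to the left; origin under its middle. Bystander.
- spring_clamp: Spring clamp with orange tips, 74 x 137 x 24 mm, lying behind the box; origin under its middle. Bystander.
- sanding_block: The sanding block itself; origin under its middle (see block_center).
Things that resemble listed ones, but are neither listed nor needed, are in the scene too. Of the things that look like the sanding_block, take the one that is farthest to the robot's left at the start.

How it is judged:
By the outcome, as a careful person would: the job done as asked, in the order asked, and still so for the second after the job is handed in, while the arm keeps its last pose, push and grip.
It also fails if it takes over 72 s, if anything falls off the work surface, if the arm or the gripper's body presses on something with over 40 N, if the wrist force passes 120 N, or if a joint passes its speed limit or range.

## Working session

There is one attempt and no reset: what is moved stays moved. The work goes in short steps, Python scripts to look and compute and a tool call to move; the robot and the scene stay as the last step left them, time stands still between calls to the robot, and variables do not carry over. Pictures are saved under pics/ and viewed, and the job is handed in when it is done.

Besides the shell and the picture viewer there is one more tool, called after "Call:" as name(argument=value, ...), one argument or row to a line, values as JSON. drive_tool: Moves the arm, as the interface text tells. Its arguments: {"type":"object","properties":{"linear":{"type":"array","items":{"type":"array","items":{"type":"number"}}},"yaw":{"type":"array","items":{"type":"number"}},"gripper":{"type":"number"},"force":{"type":"number"}},"required":["linear","yaw"]}

```bash
ls; mkdir -p pics; cat > h.py <<'E'
import numpy as np, cv2
from cell import get_state, read_camera, finish_job, find_in, pinpoint
def cam(name):
    c=read_camera(name); f=200/np.tan(np.radians(c["vfov"]/2))
    c["K"]=np.array([[f,0,c["cx"]],[0,f,c["cy"]],[0,0,1.]]); c["R"]=np.array(c["R"]);c["t"]=np.array(c["t"]);c["dist"]=np.array(c["dist"],float)
    return c
def save(c,fn): cv2.imwrite("pics/"+fn,c["frame"][:,:,::-1])
def onplane(c,xy,z):
    p=cv2.undistortPoints(np.array([[xy]],float),c["K"],c["dist"])[0,0]
    d=c["R"].T@np.array([p[0],p[1],1]); o=-c["R"].T@c["t"]
    return o+d*(z-o[2])/d[2]
def proj(c,X):
    r,_=cv2.Rodrigues(c["R"]); return cv2.projectPoints(np.array(X,float).reshape(-1,1,3),r,c["t"],c["K"],c["dist"])[0][:,0]
E
python3 - <<'E'
from h import *
print(get_state())
H={"lid_handle":.108,"lid_top":.085,"lid_hinge":.076,"chip_1_center":.088,"block_center":.018,"offcut_center":.01,"mallet":0,"masking_tape":0,"spring_clamp":0,"sanding_block":0}
for n in ["scene","top","wrist"]:
    c=cam(n); save(c,n+"0.png"); print(n,-c["R"].T@c["t"])
    if n=="wrist": continue
    for l,z in H.items():
        for d in pinpoint(n,l): print(l,np.round(d["xy"]),round(d["p"],2),np.round(onplane(c,d["xy"],z),3))
E
```

```text
pics
{'t': 0.0, 'joint_pos': array([ 1.05340778e+00,  4.91565699e-01,  1.55947636e+00, -5.23231152e-06,
        1.09171926e+00, -1.05577116e-01]), 'qd': array([ 0.00058266, -0.0009364 ,  0.00059784, -0.00156613, -0.0015667 ,
       -0.00017831]), 'joint_torque': array([ 1.92010848e-03, -6.18453884e+01, -2.61591804e+01, -3.48370293e-05,
        4.13315705e-03, -2.95603456e-06]), 'tcp_pos': array([0.25000134, 0.57252599, 0.20711468]), 'tcp_rot': array([-1.76870798e-04,  2.04452610e-01,  9.78876289e-01, -5.56923944e-04]), 'ft_force': array([ 0.91676242, -0.19735669,  0.18648324]), 'moment': array([ 0.01652648,  0.00440564, -0.01749321]), 'width': 1.0005179244653617}
scene [ 0.05962221 -0.70193155  0.95268437]
lid_handle [274. 222.] 0.68 [ 0.433 -0.033  0.108]
lid_top [299. 204.] 0.95 [ 0.553 -0.001  0.085]
lid_hinge [321. 195.] 0.61 [ 0.643 -0.009  0.076]
chip_1_center [313. 214.] 0.56 [ 0.559 -0.071  0.088]
block_center [381. 313.] 0.67 [ 0.502 -0.435  0.018]
block_center [324. 289.] 0.57 [ 0.431 -0.275  0.018]
offcut_center [217. 196.] 0.77 [0.386 0.292 0.01 ]
mallet [334. 172.] 0.69 
[... 378 characters left out ...]
301. 248.] 0.56 [ 0.436 -0.026  0.108]
lid_top [298. 204.] 0.73 [ 0.559 -0.019  0.085]
chip_1_center [314. 199.] 0.52 [ 0.573 -0.066  0.088]
block_center [440. 222.] 0.96 [ 0.503 -0.436  0.018]
block_center [387. 251.] 0.56 [ 0.421 -0.275  0.018]
offcut_center [192. 270.] 0.82 [0.382 0.297 0.01 ]
mallet [255. 128.] 0.76 [0.81  0.109 0.   ]
masking_tape [200. 136.] 0.62 [0.788 0.279 0.   ]
masking_tape [314. 201.] 0.29 [ 0.579 -0.065  0.   ]
spring_clamp [319. 132.] 0.91 [ 0.791 -0.087  0.   ]
sanding_block [383. 251.] 0.86 [ 0.424 -0.267  0.   ]
sanding_block [437. 224.] 0.82 [ 0.5   -0.432  0.   ]
sanding_block [302. 245.] 0.23 [ 0.445 -0.027  0.   ]
wrist [0.18424932 0.6014795  0.37328709]
```

View pics/scene0.png

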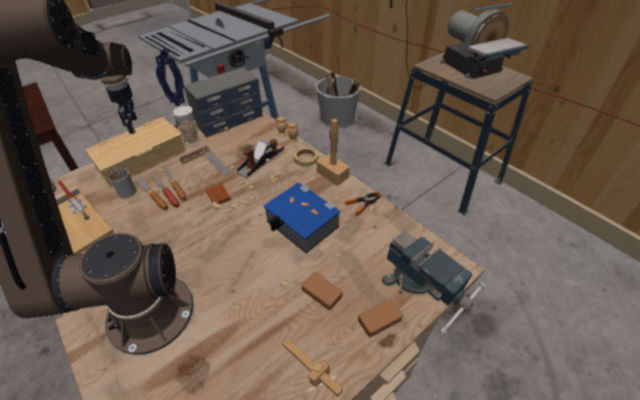

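View pics/top0.png

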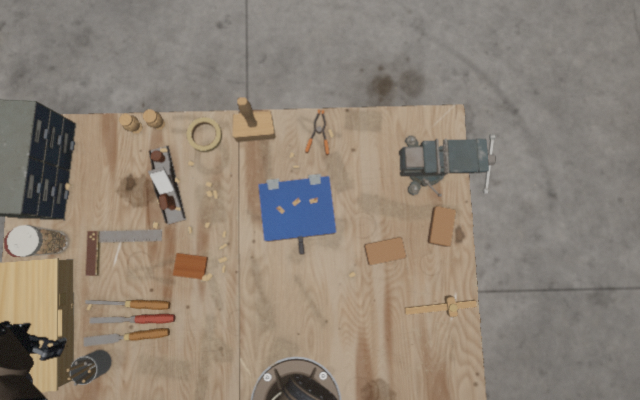

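```bash
python3 - <<'E'
import cv2
a=cv2.imread("pics/top0.png")[150:300,160:480]; cv2.imwrite("pics/top0z.png",cv2.resize(a,None,fx=2.5,fy=2.5,interpolation=cv2.INTER_CUBIC))
a=cv2.imread("pics/top0.png")[160:265,240:360]; cv2.imwrite("pics/top0y.png",cv2.resize(a,None,fx=5.5,fy=5.5,interpolation=cv2.INTER_CUBIC))
E
```

```text
(no output)
```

View pics/top0z.png

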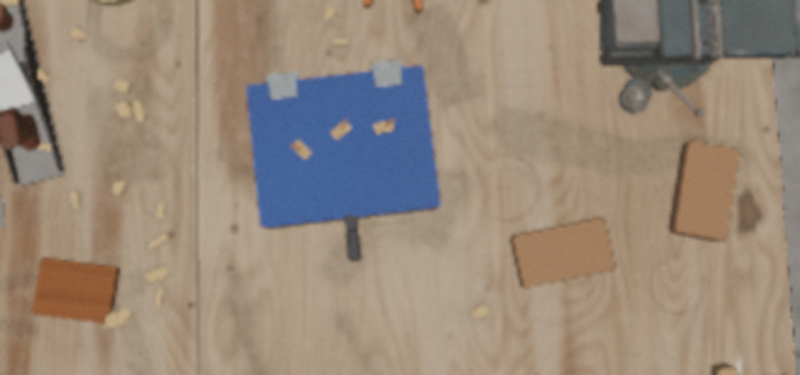

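View pics/top0y.png

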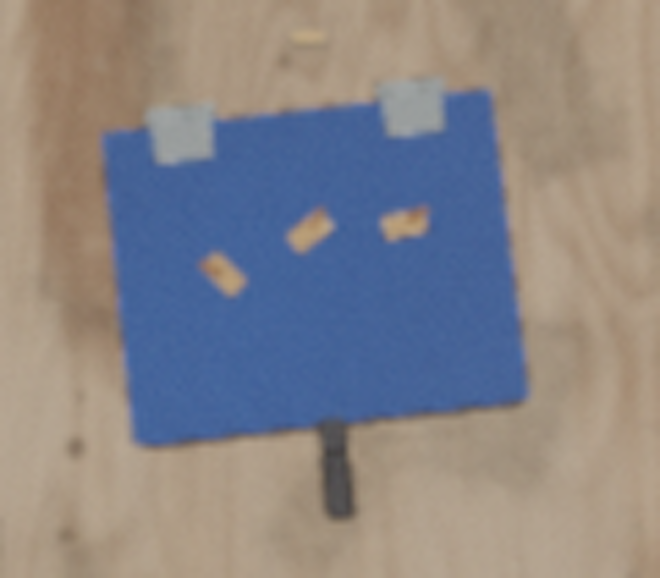

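The top view shows the blue lid at about (298,208), three chips on it, and the fin at (301,245). The block to take, farther left of the two look-alikes, is at (386,251). The other is at (441,226), and the reddish offcut is at (190,265).

```bash
python3 - <<'E'
from h import *
c=cam("top")
def Z(p,s,o): return np.array(p)/s+np.array(o)-0.5+0.5/s
def P(pts,s,o,z): return np.array([onplane(c,Z(p,s,o),z) for p in pts])
L=P([(105,133),(490,90),(527,402),(138,443)],5.5,(240,160),.085); print("lid",L.round(4), L.mean(0).round(4))
for a,b in [(0,1),(3,2),(0,3),(1,2)]:
    d=L[b]-L[a];print(np.hypot(*d[:2]).round(4),np.degrees(np.arctan2(d[1],d[0])).round(2))
B=P([(512,238),(604,217),(616,267),(524,287)],2.5,(160,150),.036);print("block",B.round(4),B.mean(0).round(4))
for a,b in [(0,1),(3,2),(0,3),(1,2)]:
    d=B[b]-B[a];print(np.hypot(*d[:2]).round(4),np.degrees(np.arctan2(d[1],d[0])).round(2))
print("fin top ends",P([(333,425),(340,512)],5.5,(240,160),.121).round(4))
print("chips",P([(222,275),(311,230),(405,223)],5.5,(240,160),.089).round(4))
print("offcut",P([(41,258),(119,268),(107,322),(33,312)],2.5,(160,150),.02).round(3))
s=get_state(); from scipy.spatial.transform import Rotation as R
q=s["tcp_rot"]; print(R.from_quat([q[1],q[2],q[3],q[0]]).as_matrix().round(3), s['t'])
w=cam("wrist"); print(w["R"].round(3),w["t"].round(3),w["vfov"])
# hand-eye
Rt=R.from_quat([q[1],q[2],q[3],q[0]]).as_matrix()
print("cam in tool",(Rt.T@(-w["R"].T@w["t"]-s["tcp_pos"])).round(3)); print((w["R"]@Rt).round(3))
E
```

```text
lid [[ 0.6208  0.0902  0.085 ]
 [ 0.6381 -0.1095  0.085 ]
 [ 0.4764 -0.1233  0.085 ]
 [ 0.4608  0.075   0.085 ]] [ 0.549  -0.0169  0.085 ]
0.2005 -85.04
0.1989 -85.51
0.1607 -174.56
0.1623 -175.12
block [[ 0.4412 -0.209   0.036 ]
 [ 0.4627 -0.3169  0.036 ]
 [ 0.4049 -0.3276  0.036 ]
 [ 0.3848 -0.2205  0.036 ]] [ 0.4234 -0.2685  0.036 ]
0.11 -78.73
0.109 -79.37
0.0576 -168.55
0.0588 -169.49
fin top ends [[ 0.4659 -0.0253  0.121 ]
 [ 0.4233 -0.0278  0.121 ]]
chips [[ 0.545   0.0306  0.089 ]
 [ 0.567  -0.0154  0.089 ]
 [ 0.5694 -0.0636  0.089 ]]
offcut [[0.433 0.341 0.02 ]
 [0.419 0.25  0.02 ]
 [0.357 0.264 0.02 ]
 [0.371 0.35  0.02 ]]
[[-0.916  0.4    0.   ]
 [ 0.4    0.916  0.   ]
 [ 0.     0.    -1.   ]] 1.2
[[ 0.4    0.916  0.001]
 [ 0.88  -0.384  0.278]
 [ 0.255 -0.111 -0.961]] [-0.625 -0.035  0.378] 59.846556411384924
cam in tool [ 0.072 -0.    -0.166]
[[ 0.     1.    -0.   ]
 [-0.961  0.    -0.278]
 [-0.278  0.     0.961]]
```

```bash
cat >> h.py <<'E'
from scipy.spatial.transform import Rotation as Ro
def rel(*tgts, ref=None):
    """tgts: (x,y,z,toolY angle deg or None). prints shift (cm) along tool axes now + yaw"""
    s=get_state(); q=s["tcp_rot"]; R=Ro.from_quat([q[1],q[2],q[3],q[0]]).as_matrix()
    a=np.degrees(np.arctan2(R[1,1],R[0,1])); 
    print("t",round(s["t"],2),"tcp",s["tcp_pos"].round(4),"yang",a.round(2),"tilt",np.degrees(np.arccos(-R[2,2])).round(2),"F",s["ft_force"].round(1),"w",round(float(s["width"]),3),"q",s["joint_pos"].round(2))
    for t in tgts:
        d=R.T@(np.array(t[:3])-s["tcp_pos"])*100
        y=0 if t[3] is None else (a-t[3]+180)%360-180
        print(t,"->",d.round(2),"yaw",y.round(1))
E
python3 -c "
from h import *
rel((.40,.43,.21,55),(.52,.25,.21,45),(.423,-.268,.20,11),(.56,0,.21,30))"
```

```text
t 1.25 tcp [0.2502 0.5728 0.2077] yang 66.4 tilt 0.0 F [-0.3  0.5  1. ] w 1.001 q [ 1.05  0.49  1.56  0.    1.09 -0.11]
(0.4, 0.43, 0.21, 55) -> [-19.45  -7.09  -0.23] yaw 11.4
(0.52, 0.25, 0.21, 45) -> [-37.65 -18.78  -0.23] yaw 21.4
(0.423, -0.268, 0.2, 11) -> [-49.49 -70.13   0.77] yaw 55.4
(0.56, 0, 0.21, 30) -> [-51.32 -40.09  -0.23] yaw 36.4
```

Call:
drive_tool(
  linear=[
    [-5,-2,0],
    [-10,-4,0],
    [-15,-5.5,0],
    [-20,-8,0],
    [-25,-11,0],
  ],
  yaw=[4,8,12,16,20],
)

```text
t: 1.88
tcp_pos: [0.4363, 0.3706, 0.2077]
tcp_rot: [0.0, 0.372, 0.928, 0.0]
ft_force: [0.3, 0.6, -0.6]
width: 0.999
```

```bash
python3 -c "
from h import *
rel((.52,.25,.21,45),(.55,0,.20,30),(.5,-.14,.2,20),(.423,-.268,.18,11))"
```

```text
t 1.88 tcp [0.4363 0.3706 0.2077] yang 46.29 tilt 0.02 F [ 0.3  0.6 -0.6] w 0.999 q [ 0.59  0.42  1.69  0.    1.03 -0.22]
(0.52, 0.25, 0.21, 45) -> [-14.38  -2.93  -0.23] yaw 1.3
(0.55, 0, 0.2, 30) -> [-33.82 -18.93   0.77] yaw 16.3
(0.5, -0.14, 0.2, 20) -> [-39.88 -32.51   0.76] yaw 26.3
(0.423, -0.268, 0.18, 11) -> [-43.16 -47.08   2.76] yaw 35.3
```

Call:
drive_tool(
  linear=[
    [-5,-2,0],
    [-10,-5,0],
    [-15,-8,0],
    [-20,-11,0],
    [-25,-14,0],
  ],
  yaw=[3,6,9,12,15],
)

```text
t: 2.5
tcp_pos: [0.5201, 0.0963, 0.2079]
tcp_rot: [0.0, 0.49, 0.872, 0.0]
ft_force: [0.0, 0.1, -0.4]
width: 0.999
```

```bash
python3 -c "
from h import *
rel((.55,0,.20,30),(.5,-.14,.2,20),(.423,-.268,.18,11))"
```

```text
t 2.5 tcp [0.5201 0.0963 0.2079] yang 31.31 tilt 0.03 F [ 0.   0.1 -0.4] w 0.999 q [ 0.06  0.35  1.79  0.    0.99 -0.49]
(0.55, 0, 0.2, 30) -> [-9.78 -2.45  0.79] yaw 1.3
(0.5, -0.14, 0.2, 20) -> [-19.14 -13.99   0.79] yaw 11.3
(0.423, -0.268, 0.18, 11) -> [-26.08 -27.23   2.78] yaw 20.3
```

Call:
drive_tool(
  linear=[
    [-5,-3,0],
    [-9,-7,0],
    [-13,-11,0],
    [-17,-15,0],
    [-20,-20,0],
  ],
  yaw=[4,8,12,16,20],
)

```text
t: 3.12
tcp_pos: [0.4529, -0.1787, 0.2078]
tcp_rot: [0.0, 0.634, 0.773, 0.0]
ft_force: [0.3, -0.8, -0.2]
width: 0.996
```

Call:
drive_tool(
  linear=[
    [-3,-4,0],
    [-5,-7,0],
    [-5,-7,0],
  ],
  yaw=[0,0,0],
)

```text
t: 3.5
tcp_pos: [0.3933, -0.241, 0.2078]
tcp_rot: [0.0, 0.635, 0.773, -0.0]
ft_force: [-0.7, 0.3, -0.3]
width: 0.994
```

```bash
python3 -c "
from h import *
rel((.423,-.268,.08,11))
c=cam('wrist');save(c,'w1.png')
for l,z in (('block_center',.018),('sanding_block',0)):
  for d in pinpoint('wrist',l): print(l,d,onplane(c,d['xy'],z).round(4))
"
```

```text
t 3.5 tcp [ 0.3933 -0.241   0.2078] yang 11.22 tilt 0.01 F [-0.7  0.3 -0.3] w 0.994 q [-0.69  0.26  1.94 -0.    0.94 -0.89]
(0.423, -0.268, 0.08, 11) -> [-3.22  2.39 12.78] yaw 0.2
block_center {'xy': [349.3, 202.7], 'p': 0.73} [ 0.4231 -0.2689  0.018 ]
block_center {'xy': [372.3, 348.0], 'p': 0.63} [ 0.4895 -0.4427  0.018 ]
sanding_block {'xy': [348.0, 197.4], 'p': 0.76} [ 0.4226 -0.2681  0.    ]
sanding_block {'xy': [371.5, 335.2], 'p': 0.64} [ 0.4897 -0.4381  0.    ]
```

View pics/w1.png

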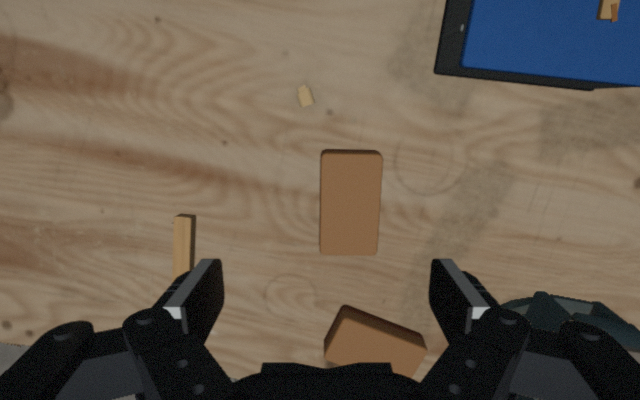

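Call:
drive_tool(
  linear=[
    [-1.7,1.2,3],
    [-3.3,2.4,8],
    [-3.3,2.4,13],
    [-3.3,2.4,17],
    [-3.3,2.4,19.1],
  ],
  yaw=[0,0,0,0,0],
)

```text
t: 4.28
tcp_pos: [0.4249, -0.2659, 0.0145]
tcp_rot: [-0.001, 0.633, 0.774, 0.0]
ft_force: [-0.2, 0.1, -0.0]
width: 1.002
```

Call:
drive_tool(
  linear=[
    [0,0,0],
    [0,0,0],
    [0,0,0],
    [0,0,0],
  ],
  yaw=[0,0,0,0],
  gripper=0,
  force=50,
)

```text
t: 4.78
tcp_pos: [0.4249, -0.2674, 0.0175]
tcp_rot: [0.001, 0.633, 0.774, 0.0]
ft_force: [-0.3, 0.1, -0.6]
width: 0.145
```

```bash
python3 -c "
from h import *
rel((.423,-.268,.08,11))
c=cam('wrist');save(c,'w2.png')"
```

```text
t 4.78 tcp [ 0.4249 -0.2674  0.0175] yang 11.41 tilt 0.08 F [-0.3  0.1 -0.6] w 0.145 q [-0.69  0.61  2.03  0.    0.5  -0.89]
(0.423, -0.268, 0.08, 11) -> [-0.03 -0.19 -6.25] yaw 0.4
```

View pics/w2.png

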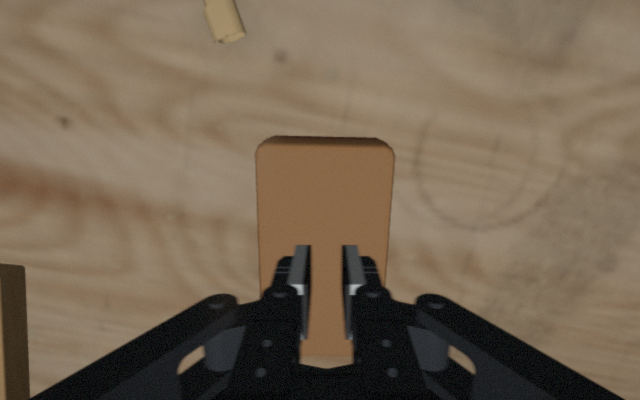

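```bash
python3 -c "
from h import *
rel((.423,-.268,.08,11))
c=cam('wrist')
p=get_state()['tcp_pos']
print(proj(c,[p,p-[0,0,.008],p+[0,0,.011],p+[0,0,.03],p+[0,0,.05]]))
for n in ('top','scene'):
  c=cam(n); save(c,n+'2.png'); print(n,[(np.round(d['xy'],1).tolist(),d['p'],onplane(c,d['xy'],.018).round(3)) for d in pinpoint(n,'block_center')]); print(proj(c,[p]))
  u,v=proj(c,[p])[0].astype(int); a=c['frame'][max(0,v-60):v+60,u-80:u+80,::-1]; cv2.imwrite('pics/'+n+'2z.png',cv2.resize(a,None,fx=4,fy=4,interpolation=cv2.INTER_CUBIC))
"
```

```text
t 4.83 tcp [ 0.4248 -0.2674  0.0173] yang 11.41 tilt 0.07 F [-0.6 -0.1  0.1] w 0.056 q [-0.69  0.61  2.03  0.    0.5  -0.89]
(0.423, -0.268, 0.08, 11) -> [-0.03 -0.19 -6.27] yaw 0.4
[[327.80328709 244.88374658]
 [327.7249006  238.93717463]
 [327.92276161 253.94681145]
 [328.16878862 272.60782247]
 [328.50201285 297.87832978]]
top [([441.9, 223.0], 0.61, array([ 0.5  , -0.442,  0.018]))]
[[383.85479851 250.161304  ]]
scene [([378.8, 313.0], 0.9, array([ 0.498, -0.431,  0.018])), ([322.6, 287.1], 0.75, array([ 0.432, -0.266,  0.018])), ([322.3, 290.7], 0.7, array([ 0.424, -0.274,  0.018]))]
[[321.00494598 289.06114061]]
```

View pics/scene2z.png

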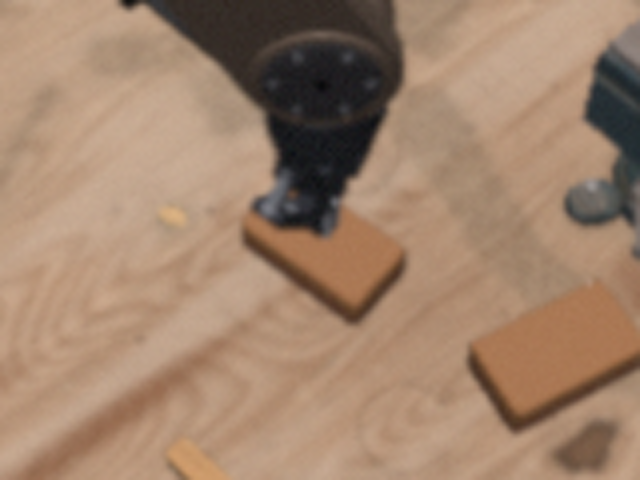

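View pics/top2z.png

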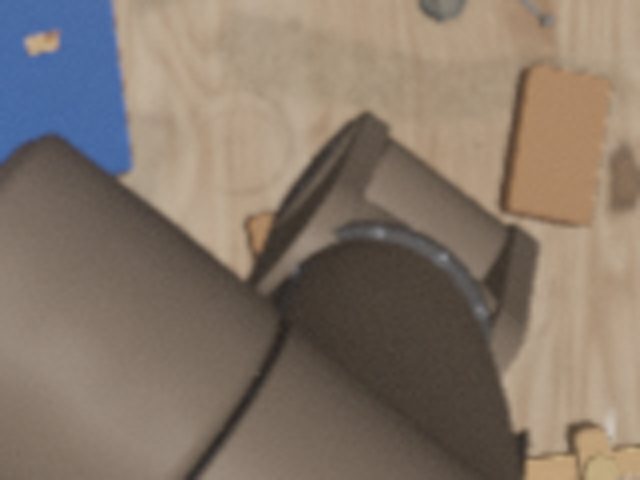

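```bash
python3 -c "
from h import *
c=cam('wrist');save(c,'w3.png')
a=np.radians(11);ex=np.array([np.cos(a),np.sin(a),0]);ey=np.array([-np.sin(a),np.cos(a),0])
o=np.array([.4232,-.2685,0]); im=c['frame'].copy()
s=get_state(); print(s['width'],s['t'])
for z,col in ((.036,(255,255,0)),(0,(0,255,0))):
  P=[o+i*.031*ex+j*.0555*ey+[0,0,z] for i,j in((1,1),(1,-1),(-1,-1),(-1,1))]
  cv2.polylines(im,[proj(c,P).round().astype(int)],True,col)
p=s['tcp_pos']
for z in(.0173-.008,.036,.056): 
  P=[p*[1,1,0]+[0,0,z]+k*.011*ey for k in(-1,1)]; cv2.polylines(im,[proj(c,P).round().astype(int)],True,(255,0,255))
cv2.imwrite('pics/w3o.png',im[:,:,::-1])
"
```

```text
0.004133757894580293 5.125
```

View pics/w3o.png

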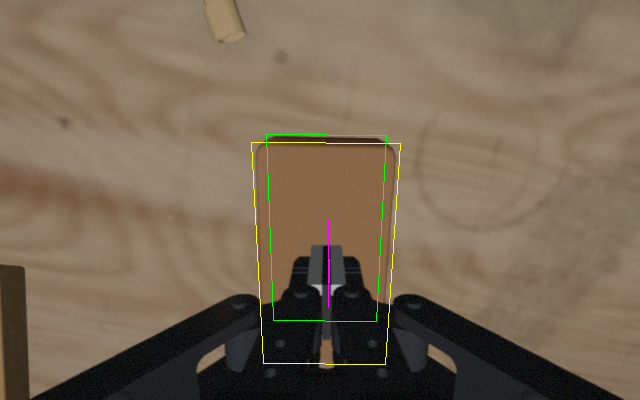

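The jaws closed fully (width 0) with no force while they sit inside the block's outline, so this block may not be solid or may not be where it appears. I'll lift and measure both candidates.

Call:
drive_tool(
  linear=[
    [0,0,-3],
    [0,0,-6],
    [2,0,-10],
    [4,0,-14],
    [4,0,-14],
  ],
  yaw=[0,0,0,0,0],
)

```text
t: 5.75
tcp_pos: [0.4173, -0.2277, 0.1591]
tcp_rot: [0.002, 0.633, 0.774, 0.0]
ft_force: [0.2, -0.1, -1.3]
width: 0.001
```

```bash
python3 -c "
from h import *
rel((.423,-.268,.08,11))
c=cam('wrist');save(c,'w4.png')
for l,z in (('block_center',.018),('sanding_block',0)):
  for d in pinpoint('wrist',l): print(l,d,onplane(c,d['xy'],z).round(4))
c=cam('scene');save(c,'s4.png');a=c['frame'][240:350,270:430,::-1];cv2.imwrite('pics/s4z.png',cv2.resize(a,None,fx=5,fy=5,interpolation=cv2.INTER_CUBIC))
"
```

```text
t 5.75 tcp [ 0.4173 -0.2277  0.1591] yang 11.47 tilt 0.26 F [ 0.2 -0.1 -1.3] w 0.001 q [-0.64  0.34  1.98  0.    0.82 -0.84]
(0.423, -0.268, 0.08, 11) -> [-4.04 -0.26  7.92] yaw 0.5
block_center {'xy': [323.9, 226.4], 'p': 0.65} [ 0.4232 -0.2698  0.018 ]
sanding_block {'xy': [323.0, 216.9], 'p': 0.8} [ 0.4216 -0.2668  0.    ]
```

View pics/w4.png

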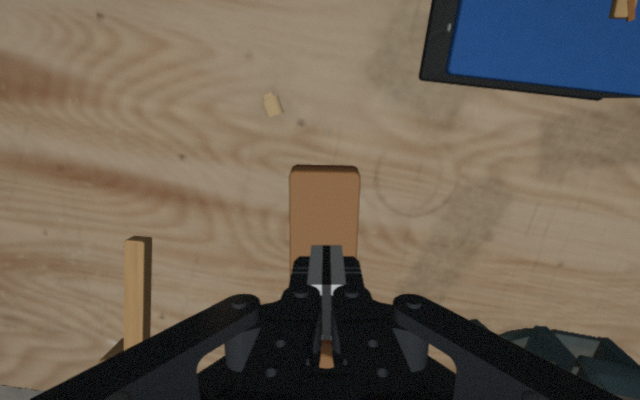

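View pics/s4z.png

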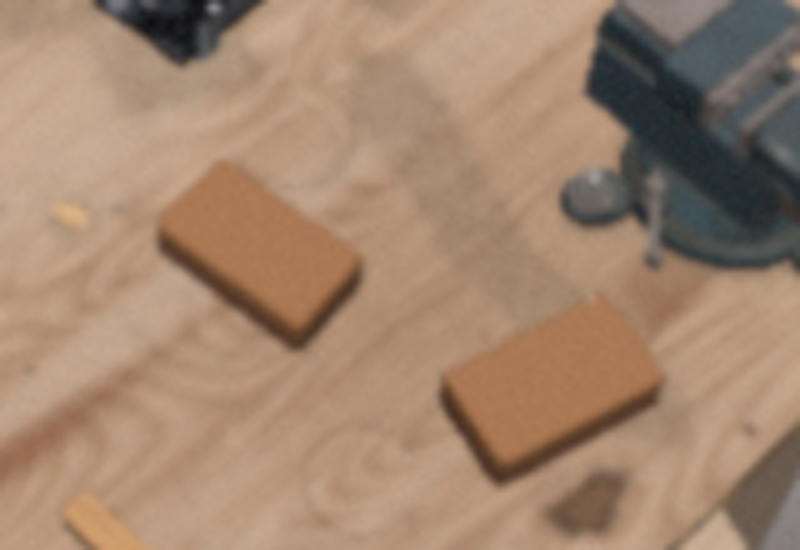

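Two things suggest the fingertips stand about 25–30 mm farther back than the reported TCP implies. The wrist picture shows the shut tips at row 245 with the block unmoved, and the scene view has them on top of the block. A gentle touch on the bare bench will settle it.

Call:
drive_tool(
  linear=[
    [3,0,2],
    [6,0,6],
    [6,0,10],
    [6,0,13],
    [6,0,14],
  ],
  yaw=[0,0,0,0,0],
)

```text
t: 6.58
tcp_pos: [0.4039, -0.1689, 0.0145]
tcp_rot: [-0.002, 0.633, 0.774, -0.0]
ft_force: [0.7, -0.2, 0.7]
width: 0.002
```

Call:
drive_tool(
  linear=[
    [0,0,0.2],
    [0,0,0.4],
    [0,0,0.6],
    [0,0,0.6],
  ],
  yaw=[0,0,0,0],
)

```text
t: 7.08
tcp_pos: [0.405, -0.1693, 0.011]
tcp_rot: [0.0, 0.633, 0.774, 0.0]
ft_force: [-0.8, -1.2, -0.2]
width: -0.001
```

```bash
python3 -c "
from h import *
rel((.423,-.268,.08,11))
c=cam('wrist');save(c,'w5.png')
c=cam('scene');save(c,'s5.png');a=c['frame'][200:320,240:400,::-1];cv2.imwrite('pics/s5z.png',cv2.resize(a,None,fx=5,fy=5,interpolation=cv2.INTER_CUBIC))
p=get_state()['tcp_pos']; print((proj(c,[p,p-[0,0,.008],p+[0,0,.03]])-[240,200])*5)
"
```

```text
t 7.08 tcp [ 0.405  -0.1693  0.011 ] yang 11.41 tilt 0.04 F [-0.8 -1.2 -0.2] w -0.001 q [-0.55  0.58  2.18  0.    0.38 -0.75]
(0.423, -0.268, 0.08, 11) -> [-10.03  -0.18  -6.89] yaw 0.4
[[277.34999756 362.50959744]
 [278.0529406  369.79629826]
 [274.649783   334.49029103]]
```

View pics/s5z.png

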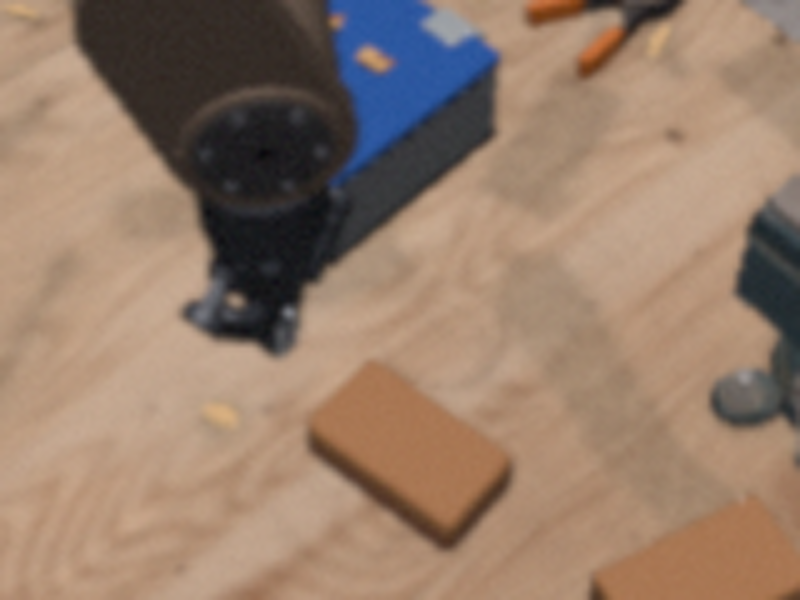

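View pics/w5.png

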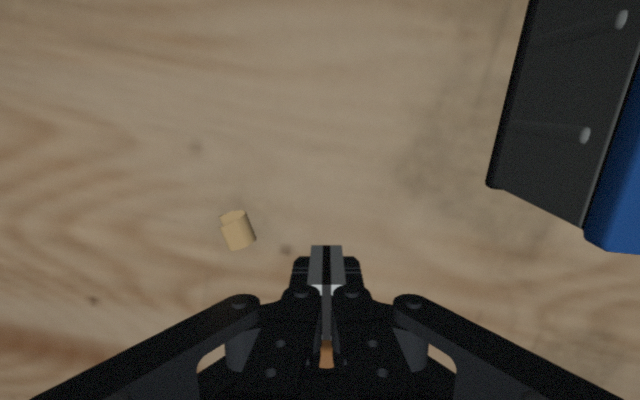

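Call:
drive_tool(
  linear=[
    [0,0,0.3],
    [0,0,0.6],
    [0,0,0.9],
    [0,0,0.9],
  ],
  yaw=[0,0,0,0],
)

```text
t: 7.68
tcp_pos: [0.4047, -0.1692, 0.0014]
tcp_rot: [-0.0, 0.633, 0.774, 0.0]
ft_force: [-0.5, -0.2, -0.1]
width: 0.003
```

Call:
drive_tool(
  linear=[
    [0,0,0.2],
    [0,0,0.4],
    [0,0,0.4],
  ],
  yaw=[0,0,0],
)

```text
t: 8.05
tcp_pos: [0.4048, -0.1692, -0.0025]
tcp_rot: [-0.0, 0.633, 0.774, 0.0]
ft_force: [0.2, 0.1, -0.5]
width: 0.0
```

Call:
drive_tool(
  linear=[
    [0,0,0.2],
    [0,0,0.3],
    [0,0,0.3],
  ],
  yaw=[0,0,0],
)

```text
t: 8.43
tcp_pos: [0.4048, -0.1692, -0.0054]
tcp_rot: [-0.0, 0.633, 0.774, 0.0]
ft_force: [0.2, 0.6, -1.3]
width: 0.005
```

Call:
drive_tool(
  linear=[
    [0,0,0.2],
    [0,0,0.4],
    [0,0,0.4],
  ],
  yaw=[0,0,0],
)

```text
t: 8.8
tcp_pos: [0.4047, -0.1692, -0.0095]
tcp_rot: [-0.0, 0.633, 0.774, 0.0]
ft_force: [0.2, 0.3, 0.3]
width: 0.0
```

Call:
drive_tool(
  linear=[
    [0,0,0.2],
    [0,0,0.4],
    [0,0,0.4],
  ],
  yaw=[0,0,0],
)

```text
t: 9.18
tcp_pos: [0.4047, -0.1692, -0.0135]
tcp_rot: [-0.0, 0.633, 0.774, 0.0]
ft_force: [-0.0, -0.4, -0.4]
width: 0.003
```

Call:
drive_tool(
  linear=[
    [0,0,0.2],
    [0,0,0.3],
    [0,0,0.3],
  ],
  yaw=[0,0,0],
)

```text
t: 9.55
tcp_pos: [0.4048, -0.1692, -0.0164]
tcp_rot: [-0.0, 0.633, 0.774, 0.0]
ft_force: [-0.4, 0.1, 0.2]
width: -0.0
```

Call:
drive_tool(
  linear=[
    [0,0,0.15],
    [0,0,0.3],
    [0,0,0.3],
  ],
  yaw=[0,0,0],
)

```text
t: 9.93
tcp_pos: [0.4048, -0.1692, -0.0194]
tcp_rot: [-0.0, 0.633, 0.774, 0.0]
ft_force: [0.0, 0.6, -0.2]
width: 0.004
```

Call:
drive_tool(
  linear=[
    [0,0,0.1],
    [0,0,0.2],
    [0,0,0.2],
  ],
  yaw=[0,0,0],
)

```text
t: 10.3
tcp_pos: [0.4048, -0.1692, -0.0214]
tcp_rot: [-0.0, 0.633, 0.774, 0.0]
ft_force: [0.3, -0.0, -0.5]
width: -0.001
```

```bash
python3 -c "
from h import *
rel((.423,-.268,.08,11))
c=cam('scene');save(c,'s6.png');a=c['frame'][200:320,240:400,::-1];cv2.imwrite('pics/s6z.png',cv2.resize(a,None,fx=5,fy=5,interpolation=cv2.INTER_CUBIC))
c=cam('wrist');save(c,'w6.png')
p=get_state()['tcp_pos']; 
"
```

```text
t 10.3 tcp [ 0.4048 -0.1692 -0.0214] yang 11.41 tilt 0.01 F [ 0.3 -0.  -0.5] w -0.001 q [-0.55  0.65  2.2   0.    0.29 -0.75]
(0.423, -0.268, 0.08, 11) -> [-10.04  -0.17 -10.14] yaw 0.4
```

View pics/s6z.png

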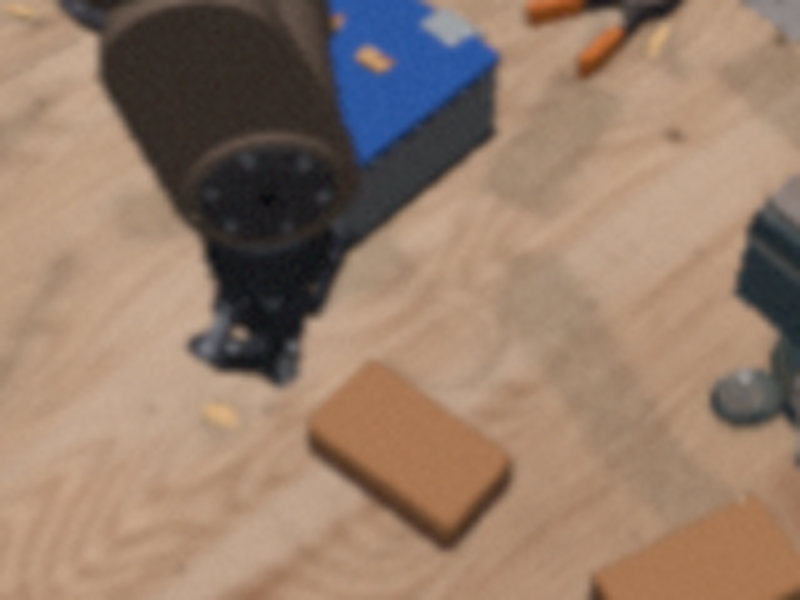

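View pics/w6.png

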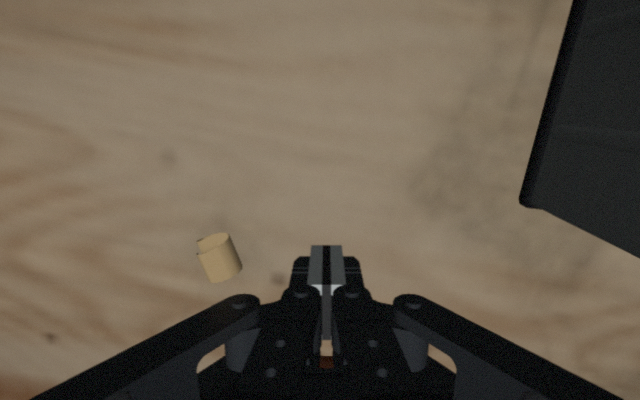

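Call:
drive_tool(
  linear=[
    [0,0,0.1],
    [0,0,0.2],
    [0,0,0.2],
  ],
  yaw=[0,0,0],
)

```text
t: 10.78
tcp_pos: [0.4048, -0.1692, -0.0234]
tcp_rot: [-0.0, 0.633, 0.774, 0.0]
ft_force: [0.9, 0.1, 0.5]
width: 0.0
```

Call:
drive_tool(
  linear=[
    [0,0,0.1],
    [0,0,0.2],
    [0,0,0.2],
  ],
  yaw=[0,0,0],
)

```text
t: 11.15
tcp_pos: [0.4049, -0.1692, -0.0237]
tcp_rot: [0.001, 0.633, 0.774, 0.0]
ft_force: [-4.4, 3.1, 36.1]
width: -0.002
```

Call:
drive_tool(
  linear=[
    [0,0,0.1],
    [0,0,0.2],
    [0,0,0.2],
  ],
  yaw=[0,0,0],
)

```text
t: 11.52
tcp_pos: [0.405, -0.1693, -0.0239]
tcp_rot: [0.002, 0.633, 0.774, 0.0]
ft_force: [-10.1, 4.7, 76.6]
width: -0.001
```

The tips touched the bench at a reported TCP z of −23.5 mm, where the spec implies +8 mm. They therefore really stand about 31.5 mm farther back than specified, and I'll use that offset from here. The last step pressed harder than I intended (77 N), so I'm backing off at once.

Call:
drive_tool(
  linear=[
    [0,0,-2],
    [0,0,-6],
    [-3,0,-9],
    [-7,0,-10],
    [-10,-0.2,-10],
  ],
  yaw=[0,0,0,0,0],
  gripper=8.5,
)

```text
t: 12.15
tcp_pos: [0.4233, -0.2693, 0.0738]
tcp_rot: [0.001, 0.633, 0.774, 0.0]
ft_force: [-0.1, 0.2, -0.5]
width: 0.992
```

Call:
drive_tool(
  linear=[
    [0,0,0],
    [0,0,0],
    [0,0,0],
  ],
  yaw=[0,0,0],
)

```text
t: 12.52
tcp_pos: [0.4224, -0.2667, 0.0725]
tcp_rot: [-0.0, 0.633, 0.774, 0.0]
ft_force: [0.2, 0.3, -0.9]
width: 0.997
```

```bash
python3 -c "
from h import *
rel((.423,-.2685,-.0185,11))
c=cam('wrist');save(c,'w7.png')
for l,z in (('block_center',.018),('sanding_block',0)):
  for d in pinpoint('wrist',l): print(l,d,onplane(c,d['xy'],z).round(4))
"
```

```text
t 12.53 tcp [ 0.4224 -0.2667  0.0725] yang 11.45 tilt 0.05 F [ 0.2  0.3 -0.9] w 0.997 q [-0.7   0.51  2.    0.    0.63 -0.9 ]
(0.423, -0.2685, -0.0185, 11) -> [-0.19  0.03  9.1 ] yaw 0.4
block_center {'xy': [327.0, 215.5], 'p': 0.77} [ 0.4225 -0.2689  0.018 ]
sanding_block {'xy': [326.2, 206.4], 'p': 0.71} [ 0.4218 -0.2682  0.    ]
```

View pics/w7.png

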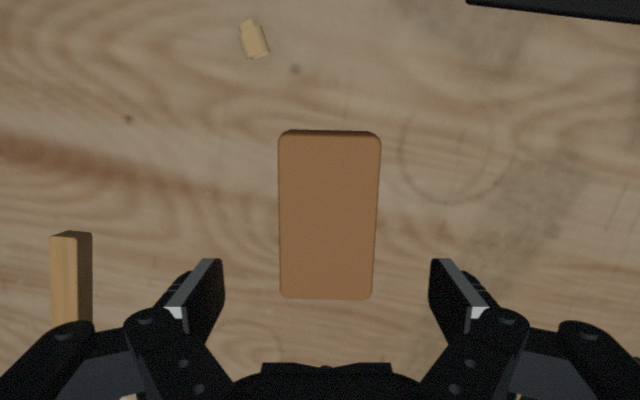

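The block at (328,215) is centred between the open jaws, and I'm descending with the corrected height.

Call:
drive_tool(
  linear=[
    [-0.2,0,3],
    [-0.2,0,6],
    [-0.2,0,8],
    [-0.2,0,9.1],
    [-0.2,0,9.1],
  ],
  yaw=[0,0,0,0,0],
)

```text
t: 13.3
tcp_pos: [0.4229, -0.2693, -0.0187]
tcp_rot: [-0.001, 0.633, 0.774, 0.0]
ft_force: [-0.1, -0.3, 0.5]
width: 0.996
```

Call:
drive_tool(
  linear=[
    [0,0,0],
    [0,0,0],
    [0,0,0],
    [0,0,0],
  ],
  yaw=[0,0,0,0],
  gripper=0,
  force=50,
)

```text
t: 13.8
tcp_pos: [0.4233, -0.2698, -0.0173]
tcp_rot: [0.001, 0.633, 0.774, 0.0]
ft_force: [-0.6, 0.6, 5.4]
width: 0.719
```

```bash
python3 -c "
from h import *
rel((.423,-.268,.08,11))
c=cam('wrist');save(c,'w8.png')"
```

```text
t 13.8 tcp [ 0.4233 -0.2698 -0.0173] yang 11.4 tilt 0.09 F [-0.6  0.6  5.4] w 0.719 q [-0.7   0.68  2.04  0.    0.42 -0.9 ]
(0.423, -0.268, 0.08, 11) -> [ 0.17  0.01 -9.73] yaw 0.4
```

View pics/w8.png

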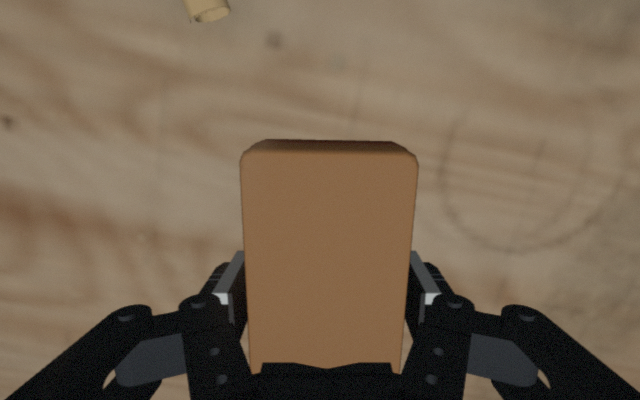

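Gripped at 61 mm, as expected. Lifting, turning and carrying it over to the left side of the lid.

Call:
drive_tool(
  linear=[
    [0,0,-3],
    [0,0,-8],
    [0,0,-13],
    [0,0,-16],
    [0,0,-17],
  ],
  yaw=[0,0,-8,-17,-26],
)

```text
t: 14.48
tcp_pos: [0.4234, -0.2699, 0.1544]
tcp_rot: [0.002, 0.441, 0.898, -0.0]
ft_force: [-0.5, -1.6, -0.9]
width: 0.715
```

```bash
python3 -c "
from h import *
rel((.534,.081,.15,95.1))
c=cam('wrist');save(c,'w9.png')"
```

```text
t 14.47 tcp [ 0.4234 -0.2699  0.1544] yang 37.7 tilt 0.24 F [-0.5 -1.6 -0.9] w 0.715 q [-0.7   0.38  1.92  0.    0.83 -1.36]
(0.534, 0.081, 0.15, 95.1) -> [21.   30.21  0.39] yaw -57.4
```

View pics/w9.png

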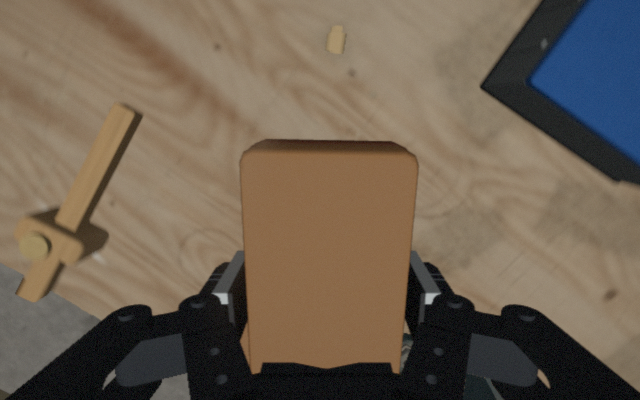

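Call:
drive_tool(
  linear=[
    [3,4,0],
    [6.5,8,0],
    [10,13,0],
    [13,17.5,0],
    [16,22,0],
  ],
  yaw=[-9,-18,-27,-36,-45],
)

```text
t: 15.15
tcp_pos: [0.5008, -0.007, 0.1518]
tcp_rot: [0.0, 0.065, 0.998, 0.0]
ft_force: [-0.6, -0.5, -1.0]
width: 0.714
```

```bash
python3 -c "
from h import *
rel((.534,.081,.15,95.1))"
```

```text
t 15.15 tcp [ 0.5008 -0.007   0.1518] yang 82.55 tilt 0.02 F [-0.6 -0.5 -1. ] w 0.714 q [-0.15  0.39  1.92  0.    0.83 -1.59]
(0.534, 0.081, 0.15, 95.1) -> [-2.15  9.16  0.19] yaw -12.5
```

Call:
drive_tool(
  linear=[
    [-1.1,4.6,0.1],
    [-2.1,9.2,0.2],
    [-2.1,9.2,2],
    [-2.1,9.2,4],
    [-2.1,9.2,6],
  ],
  yaw=[-7,-12.5,-12.5,-12.5,-12.5],
)

```text
t: 15.78
tcp_pos: [0.5334, 0.0798, 0.0911]
tcp_rot: [0.0, -0.042, 0.999, 0.0]
ft_force: [0.0, -0.5, -1.8]
width: 0.713
```

```bash
python3 -c "
from h import *
rel((.534,.081,.069,95.1),(.5505,-.101,.069,95.1))
c=cam('top');save(c,'t9.png');a=c['frame'][150:270,230:370,::-1];cv2.imwrite('pics/t9z.png',cv2.resize(a,None,fx=5,fy=5,interpolation=cv2.INTER_CUBIC))
c=cam('scene');save(c,'s9.png');a=c['frame'][160:270,230:370,::-1];cv2.imwrite('pics/s9z.png',cv2.resize(a,None,fx=5,fy=5,interpolation=cv2.INTER_CUBIC))
c=cam('wrist');save(c,'w10.png')"
```

```text
t 15.78 tcp [0.5334 0.0798 0.0911] yang 94.77 tilt 0.01 F [ 0.  -0.5 -1.8] w 0.713 q [ 0.03  0.52  1.89  0.    0.73 -1.63]
(0.534, 0.081, 0.069, 95.1) -> [-0.07  0.12  2.21] yaw -0.3
(0.5505, -0.101, 0.069, 95.1) -> [ -0.2  -18.16   2.21] yaw -0.3
```

View pics/t9z.png

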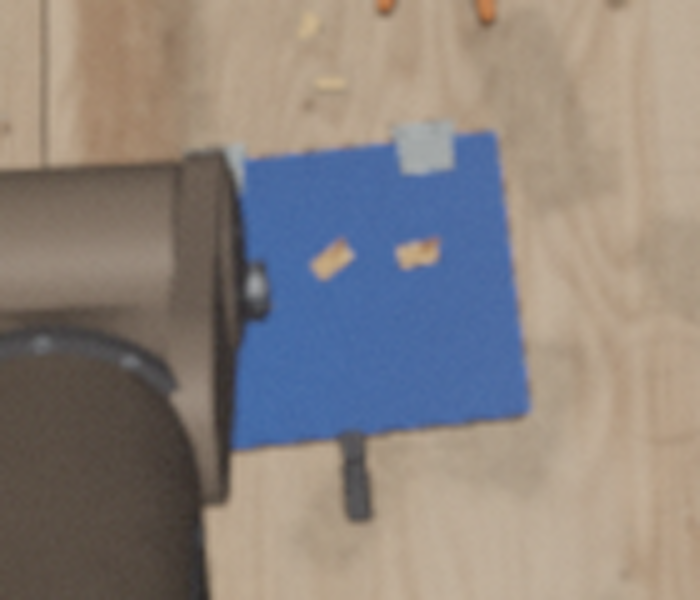

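View pics/s9z.png

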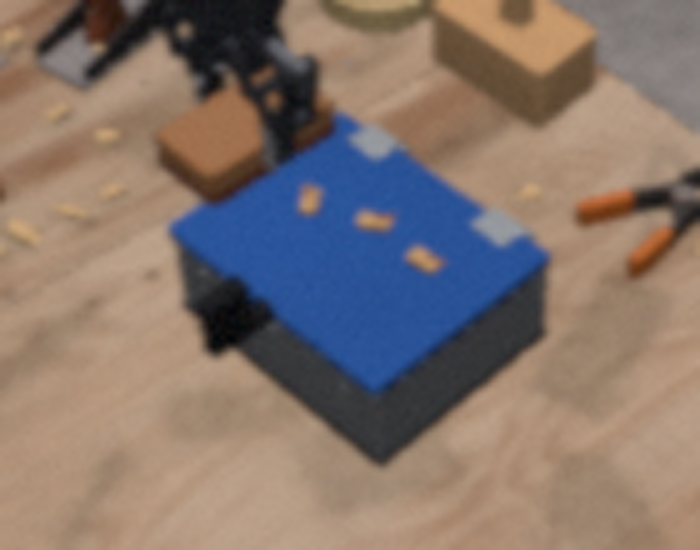

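View pics/w10.png

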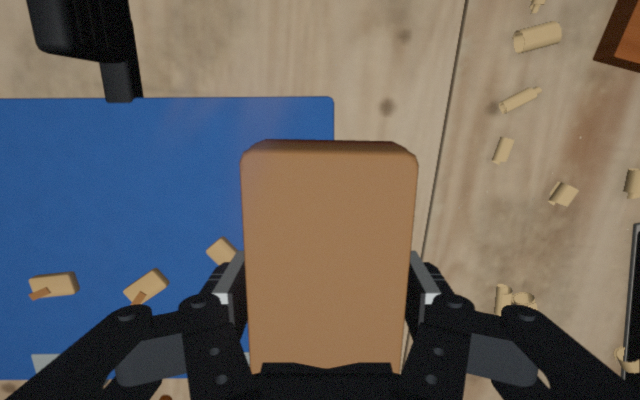

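Top and wrist views show all three chips still on the lid (wrist (52,285), (145,285) and (222,250)), with the block clear to their left. I'm lowering it to just above the lid, 5 mm farther out.

Call:
drive_tool(
  linear=[
    [0,0.6,0.8],
    [0,0.6,1.5],
    [0,0.6,1.9],
    [0,0.6,1.9],
  ],
  yaw=[0,0,0,0],
)

```text
t: 16.42
tcp_pos: [0.533, 0.0855, 0.0725]
tcp_rot: [-0.0, -0.043, 0.999, 0.0]
ft_force: [0.6, 0.3, -1.1]
width: 0.715
```

Call:
drive_tool(
  linear=[
    [0,0,0.1],
    [0,0,0.25],
    [0,0,0.25],
  ],
  yaw=[0,0,0],
)

```text
t: 16.8
tcp_pos: [0.533, 0.0855, 0.0702]
tcp_rot: [0.0, -0.043, 0.999, 0.0]
ft_force: [-0.3, -0.2, -0.9]
width: 0.72
```

```bash
python3 -c "
from h import *
rel((.5505,-.101,.069,95.1))
c=cam('scene');a=c['frame'][160:270,230:370,::-1];cv2.imwrite('pics/s11z.png',cv2.resize(a,None,fx=5,fy=5,interpolation=cv2.INTER_CUBIC))
"
```

```text
t 16.8 tcp [0.533  0.0855 0.0702] yang 94.9 tilt 0.0 F [-0.3 -0.2 -0.9] w 0.72 q [ 0.04  0.56  1.9   0.    0.68 -1.62]
(0.5505, -0.101, 0.069, 95.1) -> [ -0.15 -18.73   0.12] yaw -0.2
```

View pics/s11z.png

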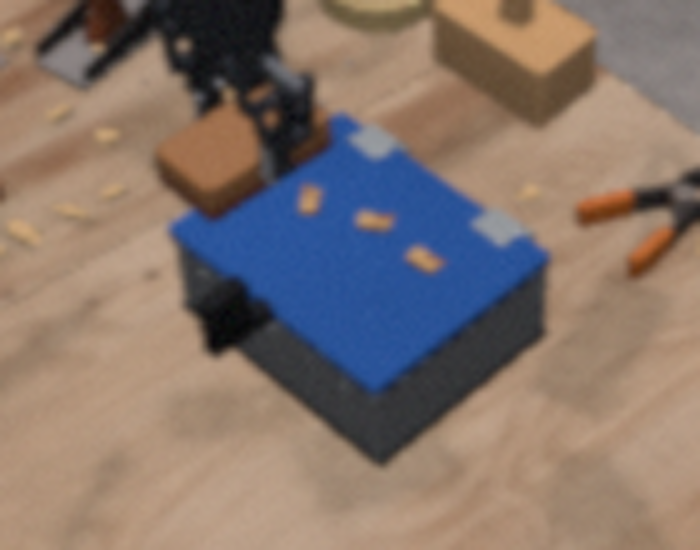

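Call:
drive_tool(
  linear=[
    [0,-1.5,0.05],
    [0,-4,0.05],
    [-0.1,-6.5,0.05],
    [-0.1,-9,0.05],
    [-0.1,-11,0.05],
  ],
  yaw=[0,0,0,0,0],
)

```text
t: 17.48
tcp_pos: [0.5435, -0.0257, 0.0697]
tcp_rot: [0.0, -0.042, 0.999, 0.0]
ft_force: [0.4, -1.0, -1.1]
width: 0.715
```

```bash
python3 -c "
from h import *
rel((.5505,-.101,.069,95.1))
c=cam('scene');a=c['frame'][160:270,230:370,::-1];cv2.imwrite('pics/s12z.png',cv2.resize(a,None,fx=5,fy=5,interpolation=cv2.INTER_CUBIC))
c=cam('wrist');save(c,'w12.png')
"
```

```text
t 17.48 tcp [ 0.5435 -0.0257  0.0697] yang 94.86 tilt 0.0 F [ 0.4 -1.  -1.1] w 0.715 q [-0.17  0.56  1.89  0.    0.69 -1.82]
(0.5505, -0.101, 0.069, 95.1) -> [-0.06 -7.56  0.07] yaw -0.2
```

View pics/s12z.png

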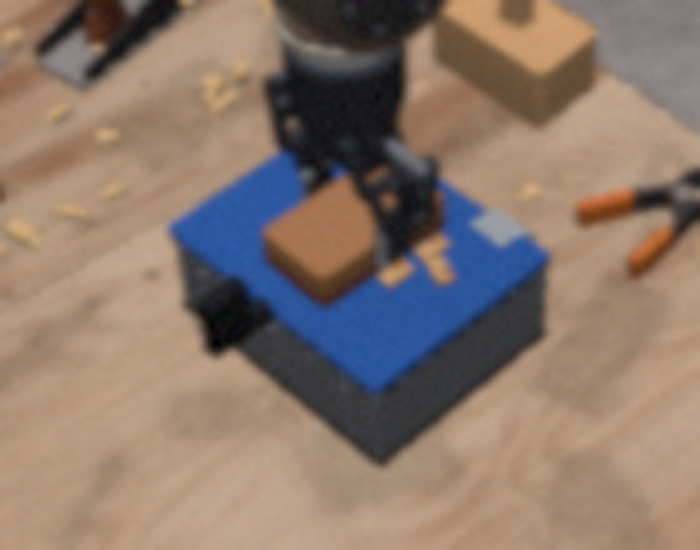

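View pics/w12.png

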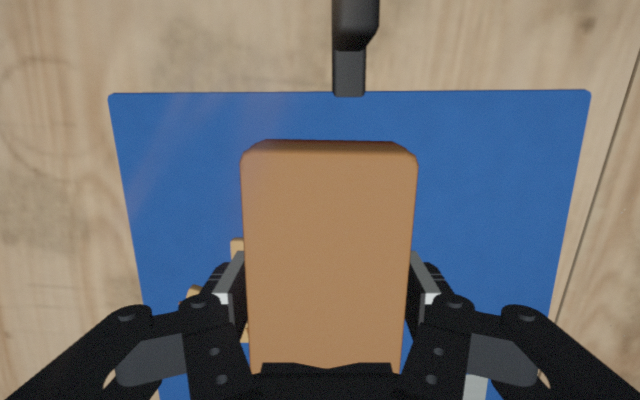

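Call:
drive_tool(
  linear=[
    [-0.0,-2,0],
    [0,-4.5,0],
    [0,-7,0],
    [0,-8.5,0],
    [0,-8.5,0],
  ],
  yaw=[0,0,0,0,0],
)

```text
t: 18.2
tcp_pos: [0.5507, -0.1094, 0.0696]
tcp_rot: [0.0, -0.042, 0.999, 0.0]
ft_force: [0.2, 0.9, -1.1]
width: 0.715
```

```bash
python3 -c "
from h import *
rel((.5505,-.101,.069,95.1))
c=cam('scene');a=c['frame'][160:270,230:370,::-1];cv2.imwrite('pics/s13z.png',cv2.resize(a,None,fx=5,fy=5,interpolation=cv2.INTER_CUBIC))
c=cam('wrist');save(c,'w13.png')
"
```

```text
t 18.2 tcp [ 0.5507 -0.1094  0.0696] yang 94.84 tilt 0.01 F [ 0.2  0.9 -1.1] w 0.715 q [-0.31  0.58  1.85  0.    0.71 -1.97]
(0.5505, -0.101, 0.069, 95.1) -> [-0.05  0.84  0.06] yaw -0.3
```

View pics/s13z.png

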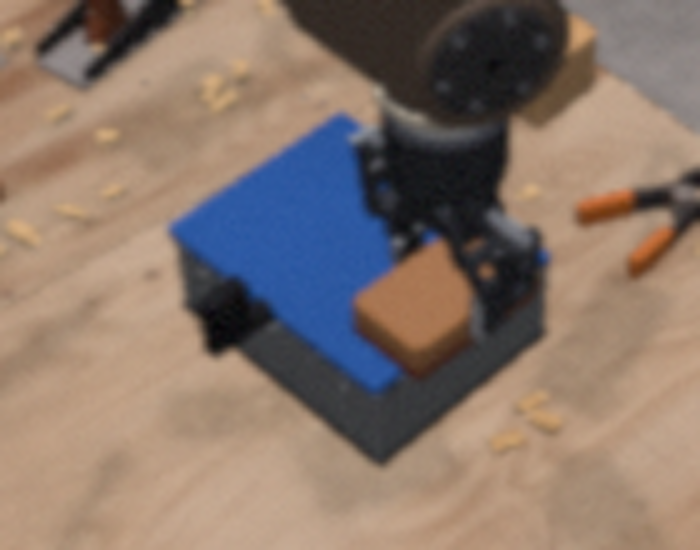

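View pics/w13.png

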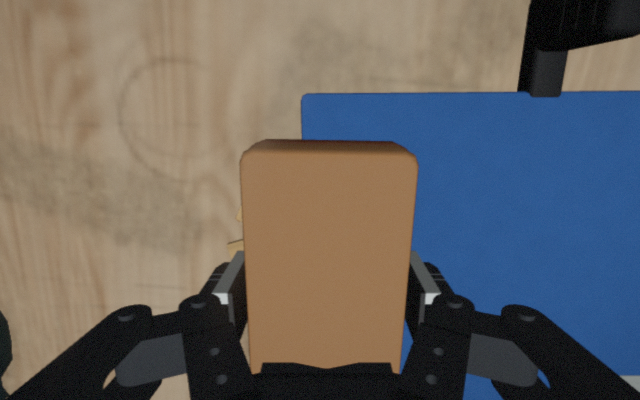

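All three chips lie on the bench to the right of the box (scene zoom (535,400), (545,420), (508,440)) and the visible part of the lid is clear. Next I'll put the block down near where it lay.

```bash
python3 -c "
from h import *
rel((.42,-.275,.10,95.1),(.42,-.275,-.0163,95.1))"
```

```text
t 18.3 tcp [ 0.5505 -0.1082  0.0696] yang 94.91 tilt 0.03 F [-1.  -0.4 -0.3] w 0.714 q [-0.31  0.58  1.85  0.    0.71 -1.97]
(0.42, -0.275, 0.1, 95.1) -> [ 14.43 -15.5   -3.04] yaw -0.2
(0.42, -0.275, -0.0163, 95.1) -> [ 14.43 -15.5    8.59] yaw -0.2
```

Call:
drive_tool(
  linear=[
    [0,0,-3],
    [2,-2.5,-6],
    [5.5,-6.5,-6],
    [9,-10.5,-6],
    [12.5,-14,-6],
  ],
  yaw=[0,0,0,0,0],
)

```text
t: 18.92
tcp_pos: [0.4374, -0.2592, 0.1299]
tcp_rot: [0.0, -0.043, 0.999, -0.0]
ft_force: [1.6, -1.0, -0.8]
width: 0.718
```

```bash
python3 -c "
from h import *
rel((.42,-.275,-.0163,95.1))"
```

```text
t 18.93 tcp [ 0.4374 -0.2592  0.1299] yang 94.98 tilt 0.02 F [ 1.6 -1.  -0.8] w 0.718 q [-0.67  0.43  1.93  0.    0.78 -2.32]
(0.42, -0.275, -0.0163, 95.1) -> [ 1.87 -1.42 14.62] yaw -0.1
```

Call:
drive_tool(
  linear=[
    [1,-0.7,4],
    [1.9,-1.4,8],
    [1.9,-1.4,11.5],
    [1.9,-1.4,13.5],
    [1.9,-1.4,14.3],
  ],
  yaw=[0,0,0,0,0],
)

```text
t: 19.55
tcp_pos: [0.4204, -0.2735, -0.0142]
tcp_rot: [-0.001, -0.043, 0.999, 0.001]
ft_force: [-0.9, -0.6, 0.0]
width: 0.717
```

Call:
drive_tool(
  linear=[
    [0,0,0.1],
    [0,0,0.2],
    [0,0,0.2],
  ],
  yaw=[0,0,0],
)

```text
t: 19.92
tcp_pos: [0.4207, -0.2745, -0.0147]
tcp_rot: [0.0, -0.043, 0.999, -0.0]
ft_force: [0.2, -0.6, -0.3]
width: 0.716
```

Call:
drive_tool(
  linear=[
    [0,0,0.1],
    [0,0,0.2],
    [0,0,0.2],
  ],
  yaw=[0,0,0],
)

```text
t: 20.3
tcp_pos: [0.4205, -0.2745, -0.0172]
tcp_rot: [0.0, -0.043, 0.999, -0.0]
ft_force: [0.0, 0.1, 0.6]
width: 0.716
```

Now release and lift.

Call:
drive_tool(
  linear=[
    [0,0,0],
    [0,0,0],
    [0,0,0],
  ],
  yaw=[0,0,0],
  gripper=8.5,
)

```text
t: 20.68
tcp_pos: [0.4204, -0.2744, -0.0174]
tcp_rot: [0.0, -0.043, 0.999, 0.0]
ft_force: [-0.1, 0.6, -0.7]
width: 0.995
```

Call:
drive_tool(
  linear=[
    [0,0,-2],
    [0,0,-7],
    [0,0,-12],
    [0,0,-17],
    [0,0,-19],
  ],
  yaw=[0,0,0,0,0],
)

```text
t: 21.3
tcp_pos: [0.4209, -0.2748, 0.1755]
tcp_rot: [0.001, -0.043, 0.999, -0.001]
ft_force: [0.7, -0.4, -0.6]
width: 0.993
```

```bash
python3 -c "
from h import *
rel((.436,-.027,.15,95.1))
c=cam('top');save(c,'t14.png');a=c['frame'][150:290,230:450,::-1];cv2.imwrite('pics/t14z.png',cv2.resize(a,None,fx=3.6,fy=3.6,interpolation=cv2.INTER_CUBIC))
for l,z in (('lid_handle',.108),('lid_top',.085)):
  for d in pinpoint('top',l): print(l,d,onplane(c,d['xy'],z).round(4))
c=cam('wrist');save(c,'w14.png')"
```

```text
t 21.3 tcp [ 0.4209 -0.2748  0.1755] yang 94.91 tilt 0.22 F [ 0.7 -0.4 -0.6] w 0.993 q [-0.71  0.36  1.89  0.    0.89 -2.37]
(0.436, -0.027, 0.15, 95.1) -> [-3.62 24.56  2.49] yaw -0.2
lid_handle {'xy': [300.6, 247.4], 'p': 0.75} [ 0.4377 -0.0256  0.108 ]
lid_top {'xy': [298.3, 205.3], 'p': 0.73} [ 0.5563 -0.0211  0.085 ]
lid_top {'xy': [204.1, 136.1], 'p': 0.61} [0.7641 0.2461 0.085 ]
lid_top {'xy': [253.9, 127.2], 'p': 0.57} [0.7869 0.1024 0.085 ]
```

View pics/t14z.png

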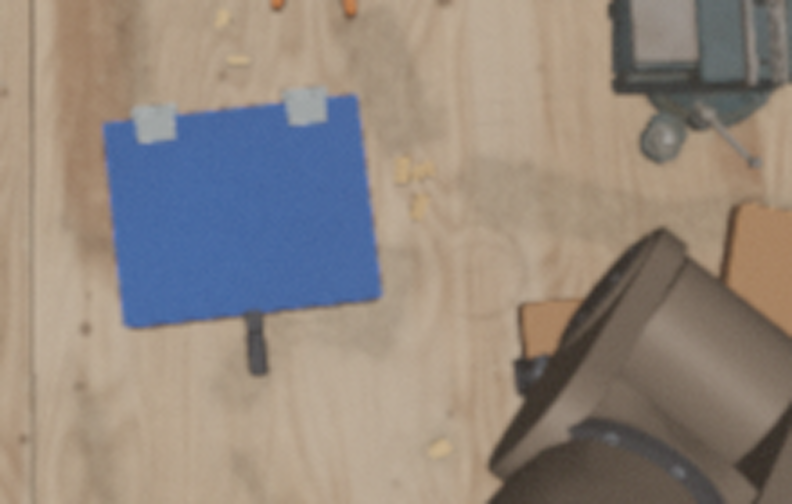

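View pics/w14.png

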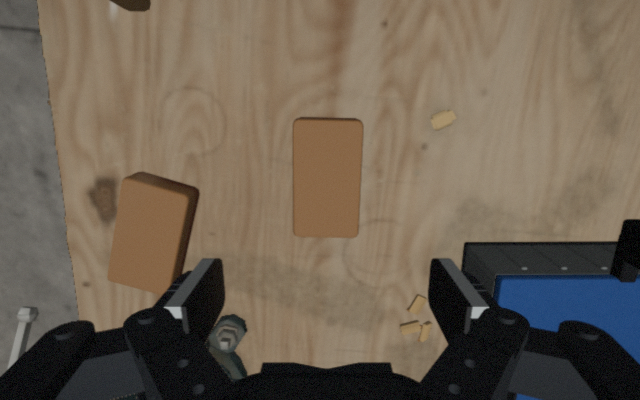

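Block flat on the bench at wrist (328,177), lid clear, chips at wrist (417,325) beside the box. On to the fin.

Call:
drive_tool(
  linear=[
    [-1,4,0.5],
    [-2,9.5,1.2],
    [-2.8,15,2],
    [-3.4,20.5,2.5],
    [-3.6,24.6,2.5],
  ],
  yaw=[0,0,0,0,0],
)

```text
t: 22.12
tcp_pos: [0.4342, -0.0241, 0.1461]
tcp_rot: [-0.002, -0.043, 0.999, 0.0]
ft_force: [0.1, -0.6, -0.2]
width: 0.996
```

Call:
drive_tool(
  linear=[
    [0,0,0],
    [0,0,0],
  ],
  yaw=[0,0],
)

```text
t: 22.38
tcp_pos: [0.4351, -0.0265, 0.1469]
tcp_rot: [-0.001, -0.043, 0.999, 0.0]
ft_force: [0.7, -0.4, 0.1]
width: 0.992
```

```bash
python3 -c "
from h import *
c=cam('wrist');save(c,'w15.png')
for l,z in (('lid_handle',.108),('lid_top',.085)):
  for d in pinpoint('wrist',l): print(l,d,onplane(c,d['xy'],z).round(4))
rel((.437,-.0262,.065,95.1))
"
```

```text
lid_handle {'xy': [323.8, 219.7], 'p': 0.72} [ 0.4345 -0.0273  0.108 ]
lid_top {'xy': [326.7, 351.1], 'p': 0.89} [ 0.5498 -0.0154  0.085 ]
lid_top {'xy': [35.7, 142.7], 'p': 0.35} [ 0.406  -0.2169  0.085 ]
t 22.52 tcp [ 0.4352 -0.0271  0.1473] yang 94.82 tilt 0.03 F [ 0.6  0.2 -0.4] w 0.993 q [-0.21  0.31  2.07  0.    0.76 -1.87]
(0.437, -0.0262, 0.065, 95.1) -> [-0.19  0.08  8.23] yaw -0.3
```

View pics/w15.png

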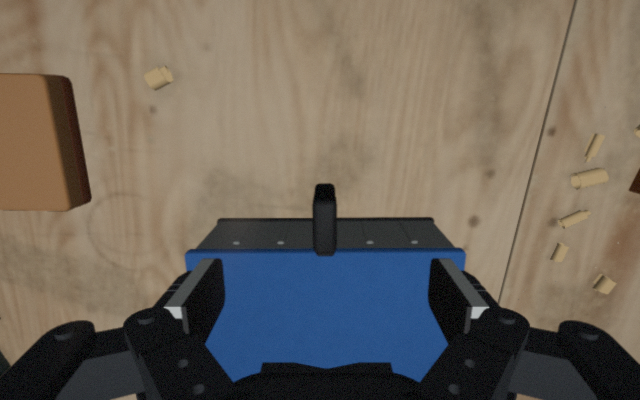

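Call:
drive_tool(
  linear=[
    [0,0,2.5],
    [0,0,5],
    [0,0,7],
    [0,0,8.2],
    [0,0,8.2],
  ],
  yaw=[0,0,0,0,0],
)

```text
t: 23.15
tcp_pos: [0.435, -0.0266, 0.0652]
tcp_rot: [-0.001, -0.042, 0.999, 0.0]
ft_force: [0.9, 0.1, 0.8]
width: 1.0
```

```bash
python3 -c "
from h import *
c=cam('wrist');save(c,'w16.png')
rel((.436,-.0265,.065,95.1))
c=cam('scene');a=c['frame'][160:270,220:360,::-1];cv2.imwrite('pics/s16z.png',cv2.resize(a,None,fx=5,fy=5,interpolation=cv2.INTER_CUBIC))
"
```

```text
t 23.2 tcp [ 0.4353 -0.0266  0.0657] yang 94.87 tilt 0.02 F [-0.2  0.  -0.2] w 0.995 q [-0.21  0.46  2.15  0.    0.53 -1.87]
(0.436, -0.0265, 0.065, 95.1) -> [-0.07  0.    0.07] yaw -0.2
```

View pics/w16.png

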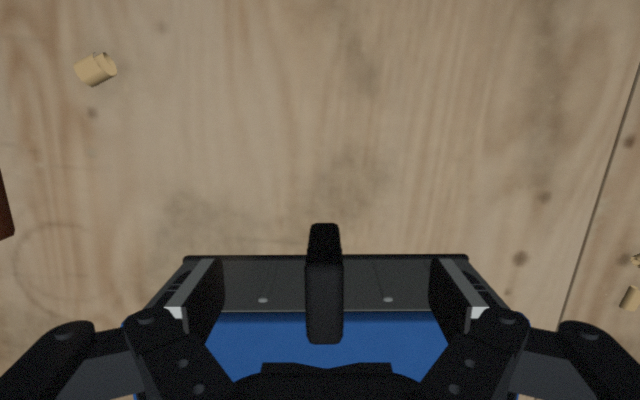

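View pics/s16z.png

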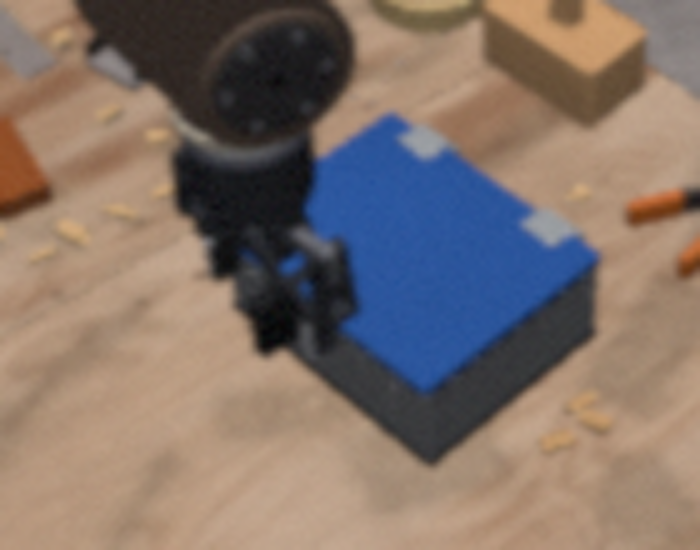

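The fin stands centred between the jaws (wrist (325,290)). Closing.

Call:
drive_tool(
  linear=[
    [0,0,0],
    [0,0,0],
    [0,0,0],
    [0,0,0],
    [0,0,0],
  ],
  yaw=[0,0,0,0,0],
  gripper=0,
  force=60,
)

```text
t: 23.88
tcp_pos: [0.4354, -0.0272, 0.066]
tcp_rot: [0.0, -0.043, 0.999, -0.001]
ft_force: [-2.7, -13.1, 4.9]
width: 0.153
```

```bash
python3 -c "
from h import *
c=cam('wrist');save(c,'w17.png')
rel((.436,-.0265,.065,95.1))
"
```

```text
t 23.93 tcp [ 0.4354 -0.0272  0.066 ] yang 94.95 tilt 0.08 F [ -2.3 -13.    6. ] w 0.151 q [-0.21  0.46  2.15 -0.    0.53 -1.87]
(0.436, -0.0265, 0.065, 95.1) -> [-0.06  0.07  0.1 ] yaw -0.2
```

View pics/w17.png

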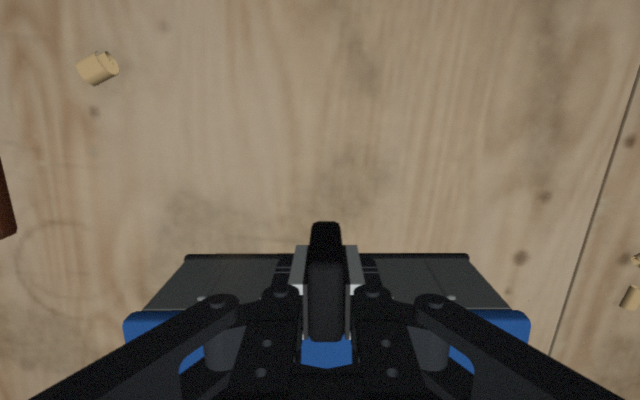

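Gripped at 13 mm width. I'll take out the 1 mm sideways strain, then start the lift slowly.

Call:
drive_tool(
  linear=[
    [0,-0.07,0],
    [0,-0.07,-0.1],
    [0,-0.07,-0.2],
    [-0.05,-0.07,-0.3],
    [-0.05,-0.07,-0.4],
  ],
  yaw=[0,0,0,0,0],
)

```text
t: 24.55
tcp_pos: [0.4359, -0.0273, 0.0692]
tcp_rot: [-0.0, -0.043, 0.999, -0.0]
ft_force: [3.1, -6.6, -8.7]
width: 0.152
```

```bash
python3 -c "
from h import *
rel((.443,-.0265,.0955,95.1))
"
```

```text
t 24.55 tcp [ 0.4359 -0.0273  0.0692] yang 94.94 tilt 0.03 F [ 3.1 -6.6 -8.7] w 0.152 q [-0.21  0.46  2.15 -0.    0.54 -1.87]
(0.443, -0.0265, 0.0955, 95.1) -> [-0.71  0.01 -2.63] yaw -0.2
```

Call:
drive_tool(
  linear=[
    [-0.05,-0.04,-0.3],
    [-0.1,-0.04,-0.6],
    [-0.17,-0.04,-0.9],
    [-0.25,-0.04,-1.2],
    [-0.32,-0.04,-1.5],
  ],
  yaw=[0,0,0,0,0],
)

```text
t: 25.18
tcp_pos: [0.4393, -0.027, 0.0849]
tcp_rot: [0.0, -0.043, 0.999, -0.0]
ft_force: [4.8, -2.3, -6.8]
width: 0.155
```

```bash
python3 -c "
from h import *
rel((.443,-.0265,.0955,95.1))
c=cam('wrist');save(c,'w18.png')
c=cam('scene');a=c['frame'][160:270,220:360,::-1];cv2.imwrite('pics/s18z.png',cv2.resize(a,None,fx=5,fy=5,interpolation=cv2.INTER_CUBIC))
"
```

```text
t 25.18 tcp [ 0.4393 -0.027   0.0849] yang 94.92 tilt 0.03 F [ 4.8 -2.3 -6.8] w 0.155 q [-0.21  0.43  2.13  0.    0.58 -1.87]
(0.443, -0.0265, 0.0955, 95.1) -> [-0.37  0.02 -1.06] yaw -0.2
```

View pics/w18.png

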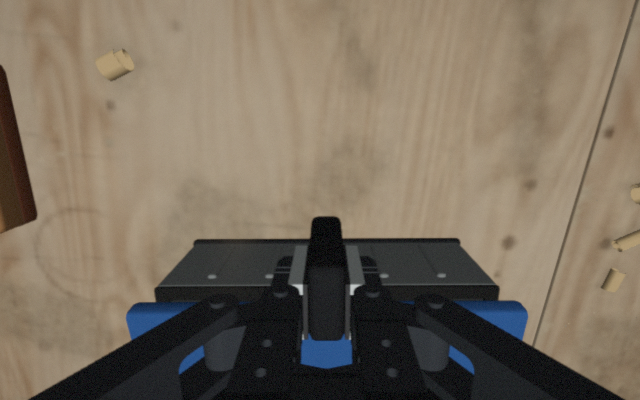

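View pics/s18z.png

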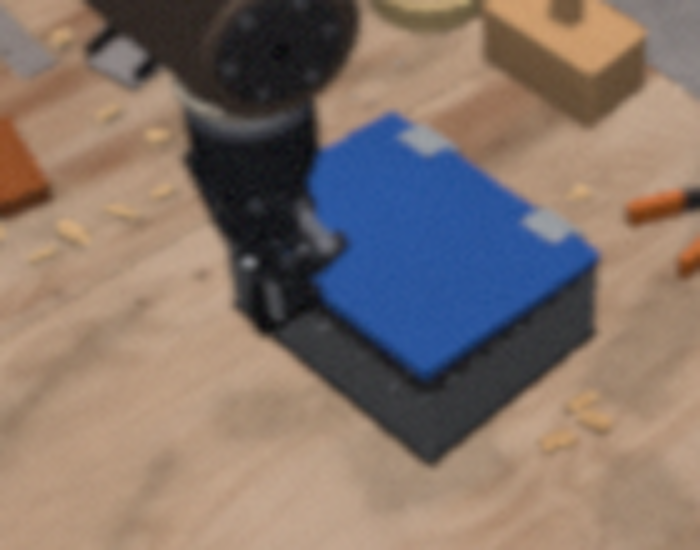

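The lid is following the fin (front edge raised, dark gap at wrist row 293) and the seal is free. I'll finish the lift.

Call:
drive_tool(
  linear=[
    [-0.1,0,-0.3],
    [-0.2,0,-0.6],
    [-0.3,0,-0.9],
    [-0.36,0,-1.06],
    [-0.36,0,-1.06],
  ],
  yaw=[0,0,0,0,0],
)

```text
t: 25.9
tcp_pos: [0.4423, -0.0267, 0.0954]
tcp_rot: [-0.0, -0.043, 0.999, 0.0]
ft_force: [1.2, -4.2, -5.2]
width: 0.156
```

```bash
python3 -c "
from h import *
rel((.443,-.0265,.0955,95.1))
c=cam('wrist');save(c,'w19.png')
c=cam('top');save(c,'t19.png');a=c['frame'][150:290,230:450,::-1];cv2.imwrite('pics/t19z.png',cv2.resize(a,None,fx=3.6,fy=3.6,interpolation=cv2.INTER_CUBIC))
c=cam('scene');save(c,'s19.png');a=c['frame'][180:260,270:370,::-1];im=cv2.resize(a,None,fx=8,fy=7,interpolation=cv2.INTER_CUBIC)
# predicted lid corner (right front) for openings
H=np.array([.635,-.009,.076]);b=np.radians(5.1);ex=np.array([np.cos(b),np.sin(b),0]);ey=np.array([-ex[1],ex[0],0])
for ph,col in((0,(0,255,0)),(.10,(0,255,255)),(.15,(255,255,255)),(.2,(0,0,255))):
  f=-.168;u=.009
  P=[H+ex*(f*np.cos(ph)+u*np.sin(ph))+np.array([0,0,1])*(-f*np.sin(ph)+u*np.cos(ph))+ey*y for y in(-.102,-.03)]
  q=((proj(c,P)-[270,180]+.5)*[8,7]).round().astype(int); cv2.line(im,tuple(map(int,q[0])),tuple(map(int,q[1])),col,1)
cv2.imwrite('pics/s19z.png',im)
"
```

```text
t 25.9 tcp [ 0.4423 -0.0267  0.0954] yang 94.92 tilt 0.02 F [ 1.2 -4.2 -5.2] w 0.156 q [-0.21  0.41  2.11 -0.    0.62 -1.87]
(0.443, -0.0265, 0.0955, 95.1) -> [-0.07  0.02 -0.01] yaw -0.2
```

View pics/s19z.png

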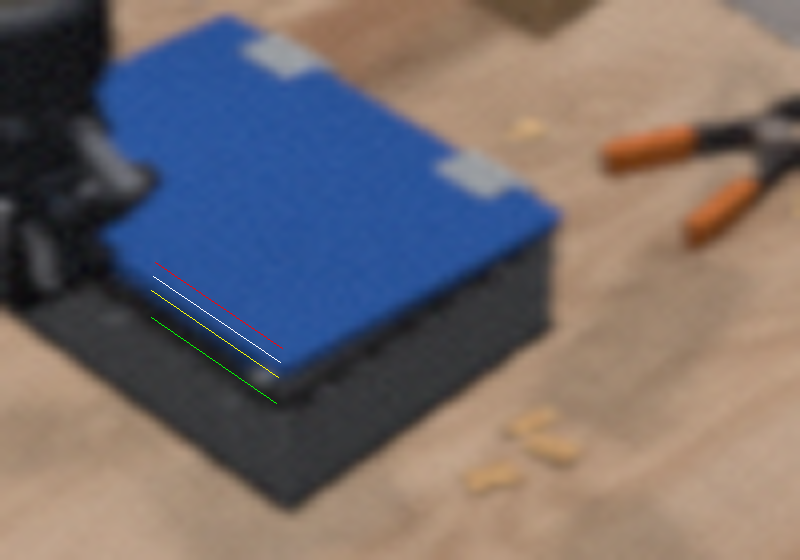

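View pics/t19z.png

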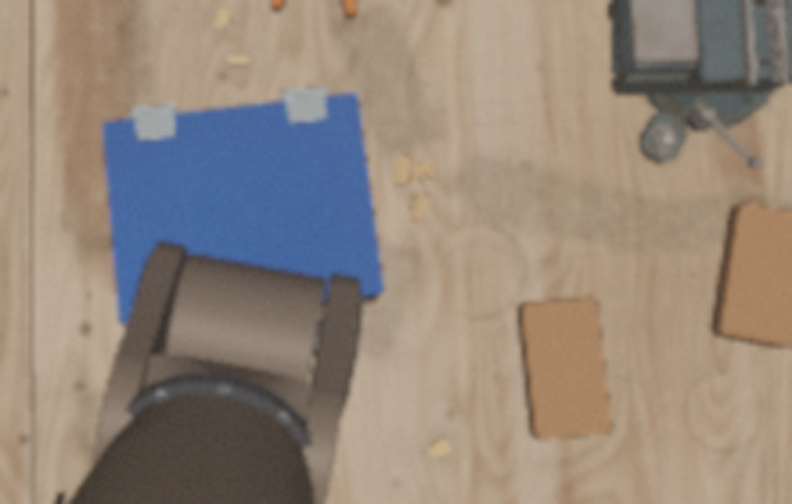

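View pics/w19.png

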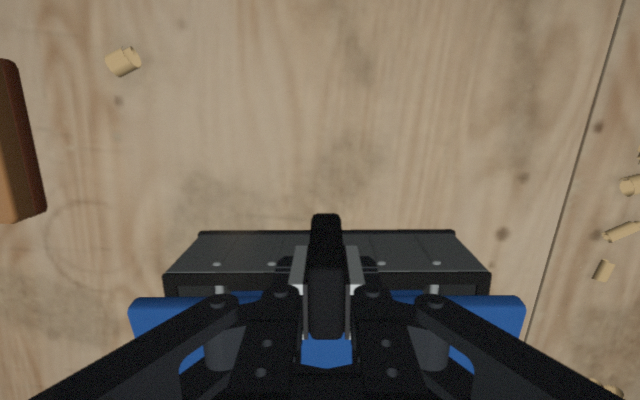

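The lid is ajar, but my φ overlay is ambiguous at this resolution, so I'll measure the blue front edge by colour against the shut picture.

```bash
python3 -c "
from h import *
c=cam('scene')
H=np.array([.635,-.009,.076]);b=np.radians(5.1);ex=np.array([np.cos(b),np.sin(b),0]);ey=np.array([-ex[1],ex[0],0])
def line(ph,u=.009):
  f=-.168
  P=[H+ex*(f*np.cos(ph)+u*np.sin(ph))+np.array([0,0,1])*(-f*np.sin(ph)+u*np.cos(ph))+ey*y for y in(-.095,-.03)]
  return proj(c,P)
def bnd(im,col):
  # last row of blue in the column, subpixel
  v=im[:,col].astype(float); bl=v[:,2]-v[:,0]
  rows=np.arange(195,245); x=bl[195:245]; th=40
  k=[i for i in range(len(x)-1) if x[i]>=th>x[i+1]][-1]
  return rows[k]+(x[k]-th)/(x[k]-x[k+1])
s0=cv2.imread('pics/scene0.png')[:,:,::-1]; s1=cv2.imread('pics/s19.png')[:,:,::-1]
L={ph:line(ph) for ph in (0,.05,.1,.15,.2)}
for col in (293,295,297,299,301,303):
  pr={ph:np.interp(col,l[np.argsort(l[:,0]),0],l[np.argsort(l[:,0]),1]).round(2) for ph,l in L.items()}
  print(col,'shut',round(bnd(s0,col),2),'now',round(bnd(s1,col),2),pr)
print(s1[222:240,299],s0[222:240,299])
"
```

```text
293 shut 229.91 now 225.72 {0: np.float64(228.42), 0.05: np.float64(226.56), 0.1: np.float64(224.55), 0.15: np.float64(222.37), 0.2: np.float64(220.05)}
295 shut 231.52 now 227.28 {0: np.float64(230.0), 0.05: np.float64(228.14), 0.1: np.float64(226.11), 0.15: np.float64(223.93), 0.2: np.float64(221.6)}
297 shut 233.12 now 228.75 {0: np.float64(231.58), 0.05: np.float64(229.71), 0.1: np.float64(227.68), 0.15: np.float64(225.49), 0.2: np.float64(223.15)}
299 shut 234.66 now 230.48 {0: np.float64(233.16), 0.05: np.float64(231.28), 0.1: np.float64(229.24), 0.15: np.float64(227.04), 0.2: np.float64(224.69)}
301 shut 236.28 now 231.65 {0: np.float64(234.74), 0.05: np.float64(232.86), 0.1: np.float64(230.81), 0.15: np.float64(228.6), 0.2: np.float64(226.24)}
303 shut 237.82 now 232.43 {0: np.float64(235.87), 0.05: np.float64(234.01), 0.1: np.float64(232.07), 0.15: np.float64(230.05), 0.2: np.float64(227.79)}
[[ 42  84 156]
 [ 41  82 153]
 [ 42  83 154]
 [ 44  86 156]
 [ 45  86 155]
 [ 43  80 146]
 [ 34  68 126]
 [ 31  57  99]
 [ 23  43  74]
 [ 26  35  54]
 [ 27  33  42]
 [ 30  32  35]
 [ 42  41  44]
 [ 46  47  48]
 [ 60  62  64]
 [ 66  66  70]
 [ 61  62  63]
 [ 58  57  60]] [[ 39  75 139]
 [ 40  75 139]
 [ 35  74 137]
 [ 34  73 136]
 [ 36  73 137]
 [ 36  74 137]
 [ 32  71 135]
 [ 34  74 137]
 [ 38  74 138]
 [ 36  75 138]
 [ 35  71 135]
 [ 31  66 121]
 [ 37  58  96]
 [ 45  53  75]
 [ 53  54  62]
 [ 58  60  64]
 [ 53  53  56]
 [ 51  51  51]]
```

```bash
cat > m.py <<'E'
from h import *
from scipy.optimize import least_squares
H=np.array([.635,-.009,.076]);b0=np.radians(5.1)
def edges(im,rows):
    out=[]
    for r in rows:
        v=im[r].astype(float); bl=v[:,2]-v[:,0]; th=45
        i=np.arange(100,240); k=[j for j in i if bl[j]<th<=bl[j+1]]
        j=np.arange(420,560); m=[q for q in j if bl[q]>=th>bl[q+1]]
        if k and m:
            k=k[0];m=m[-1]
            out.append((r,k+(th-bl[k])/(bl[k+1]-bl[k]),m+(bl[m]-th)/(bl[m]-bl[m+1])))
    return np.array(out)
def pred(c,ph,dy,b,rows):
    ex=np.array([np.cos(b),np.sin(b),0]);ey=np.array([-ex[1],ex[0],0]);u=.009;res=[]
    for y in(.102,-.102):
        fs=-np.linspace(.168,.10,40)
        P=np.array([H+ex*(f*np.cos(ph)+u*np.sin(ph))+np.array([0,0,1])*(-f*np.sin(ph)+u*np.cos(ph))+ey*(y+dy) for f in fs])
        q=proj(c,P); o=np.argsort(q[:,1]); res.append(np.interp(rows,q[o,1],q[o,0]))
    res.sort(key=lambda a:a.mean()); return res
def meas(c,im,rows):
    e=edges(im,rows); 
    if len(e)==0: return None
    def f(p):
        l,r=pred(c,p[0],p[1],b0,e[:,0]); return np.r_[l-e[:,1],r-e[:,2]]
    s=least_squares(f,[.1,0],x_scale=[.01,.001],loss='soft_l1'); return s.x, np.abs(s.fun).mean(), e[[0,-1]]
E
python3 -c "
from m import *
c=cam('wrist')   # now
im=c['frame']; print('now',meas(c,im,range(304,316)))
# shut: reuse camera mount; extrinsics for pose at w17
q=get_state(); 
R=c['R']; C=-R.T@c['t']; C2=C+np.array([.4354,-.0272,.066])-q['tcp_pos']
d=dict(c); d['t']=-R@C2
im2=cv2.imread('pics/w17.png')[:,:,::-1]; print('shut',meas(d,im2,range(316,330)))
C3=C+np.array([.4393,-.027,.0849])-q['tcp_pos'];d['t']=-R@C3
im2=cv2.imread('pics/w18.png')[:,:,::-1]; print('mid',meas(d,im2,range(310,322)))
rel((.443,-.0265,.0955,95.1))
"
```

```text
now (array([0.11961718, 0.00034706]), np.float64(1.5745740773747823), array([[304.        , 131.51515152, 523.06122449],
       [315.        , 127.55384615, 524.87755102]]))
shut (array([-0.02709083,  0.00033183]), np.float64(2.050973991816178), array([[316.        , 129.3       , 525.06060606],
       [329.        , 122.5       , 529.61403509]]))
mid (array([0.06917567, 0.00032119]), np.float64(1.2221838406253316), array([[310.        , 129.61290323, 525.37254902],
       [321.        , 126.49122807, 526.29113924]]))
t 26.15 tcp [ 0.4423 -0.0267  0.0952] yang 94.91 tilt 0.04 F [-0.8 -4.1 -3.1] w 0.152 q [-0.21  0.41  2.11 -0.    0.62 -1.87]
(0.443, -0.0265, 0.0955, 95.1) -> [-0.07  0.01 -0.03] yaw -0.2
```

Measured against the shut picture with the same method, the wrist view gives φ ≈ 0.147 rad (24.6 mm), and the TCP rise of 29.4 mm gives 0.149 rad. A last check on the bystanders before I hand it in.

```bash
python3 -c "
from h import *
a=cv2.imread('pics/top0.png');b=cv2.imread('pics/t19.png')
d=cv2.absdiff(a,b).max(2); m=cv2.morphologyEx((d>45).astype(np.uint8),cv2.MORPH_OPEN,np.ones((2,2)))
n,_,st,ce=cv2.connectedComponentsWithStats(m)
for s,c in zip(st[1:],ce[1:]):
  if s[4]>8: print(s,c.round())
rel()
print(finish_job())
"
```

```text
[293 199   9   8  44] [297. 203.]
[310 199   9   6  43] [314. 201.]
[278 207   8   8  40] [281. 210.]
[  107   218   225   182 15406] [247. 321.]
[375 236   2   6  12] [376. 238.]
[300 240   5  13  53] [302. 246.]
[365 246   4   9  19] [366. 250.]
[372 247   3   8  20] [373. 250.]
[373 261   3   4  11] [374. 262.]
[378 265   3   7  15] [379. 268.]
[   0  322   67   78 3167] [ 22. 361.]
[ 99 356  13  20 139] [106. 366.]
[278 362  38  12 326] [297. 367.]
[317 368   9  17  91] [321. 376.]
[293 376  29  22 306] [309. 386.]
[267 378  45  22 478] [287. 391.]
[325 389  13  11  78] [330. 395.]
t 26.15 tcp [ 0.4423 -0.0267  0.0952] yang 94.91 tilt 0.04 F [-0.8 -4.1 -3.1] w 0.152 q [-0.21  0.41  2.11 -0.    0.62 -1.87]
the job is handed in; nothing more can be done
None
```

The job is handed in at about 26 s, with the lid held ajar by its fin. I wiped the three chips off the shut lid onto the bench with the left-hand sanding block. Then I laid the block flat near where it had been and lifted the lid gently off its seal.

**Final checks**
- **Lid opening:** the wrist camera, corrected against the shut picture, gave about 0.147 rad, or 24.6 mm. The 29.4 mm rise of the grip gave 0.149 rad. The blurrier scene view read lower, at 0.11–0.135 rad, and I trusted it less because the lid's front face confuses that edge.
- **Chips and block:** all three chips are on the bench to the right of the box. The block lies flat and clear of other things.
- **Bystanders:** the before/after top pictures show only the chips, block, fin and arm changed. The arm may have hidden the offcut in that last view, so I did not confirm it directly, but I never went near it.

**What went wrong**
- **Tool length:** the fingertips stand about 31.5 mm farther back than stated, so my first grasp closed on air above the block.
- **Bench touch:** I found this by touching the bare bench with shut fingers. That touch peaked at about 77 N, harder than I intended. It was the fingertips pressing, not the gripper's body, and it stayed under the 120 N wrist limit.

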